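# Find where the welding turntable rubs and mark it

### The arm

A 7-joint arm with a two-finger parallel gripper is mounted at the origin on the work surface. World frame = base frame: x ahead of the robot, y to its left, z up, the work surface at z = 0. Lengths are in mm, angles in rad, forces in N, time in s.
With the tool pointing down it reaches from about 400 to 850 mm from the base axis. Payload 4.5 kg.
Tool frame: the origin (TCP) lies midway between the tips of the shut fingers; the grasp point (between the pads) lies 19 mm behind it (robot.grip_point_offset is the distance from the TCP to the grasp point, in mm); z points along the fingers, y is the line along which they close (so a half turn about z gives the same grasp; the last joint's range is limited). The gripper opens to 88 mm and grips with 3 to 60 N. Pads are 18 mm wide; open, the fingers measure 123 mm over their backs; the gripper's body (75 mm by 187 mm) begins 45 mm behind the grasp point.
Start: joints at [1.216, 0.689, -0.195, 1.565, 0.157, 0.902, -0.215], TCP at [236.955, -578.367, 207.143] pointing down, gripper open.
Joint ranges: [-3.01, 3.01], [-0.46, 2.08], [-1.47, 1.51], [0.13, 2.56], [-1, 4.14], [0.04, 2.09], [-2.66, 2.66]. Speed limits (rad/s): [2.57, 2.57, 3.14, 3.14, 3.14, 3.14, 3.14].

### API

Orientations are given as a unit quaternion [x, y, z, w].
In Python, from rig import robot gives the robot as it stands.
- The arm moves only by the tool apply_moves, never from a script. Its argument "rows" is a list of rows, each a list of 7 numbers: the closure, from 0 (fully open) to 1 (shut), then the shift along the tool's x, y, z in cm, then the turn, a rotation vector about the tool's x, y, z in rad. In form: [[hand, dx, dy, dz, rx, ry, rz], ...]. A call has 1 to 5 rows; each row is the pose to reach, as a shift and turn from the pose commanded when the call began, along the tool's axes at that moment; what a row does not reach only later rows make up. A row lasts 1/12 s, in which the tool goes at most 41.7 mm and 7.16 degrees, less where a joint would pass 70% of its speed; a pose out of reach is approached as far as the arm can. A call with a gripper value outside its range is refused whole. The fingers move at their own pace and stop on an object; "squeeze" is the grip in N (left out, the last holds). Time passes only in rows, so rows that repeat a pose let the fingers close. It gives the time, the measured TCP pose, the force, the opening and the grip force at its end, in the units of the state.
- robot.state(): the state, without advancing time (a new reading comes with each control period).
- robot.get_image(name): name is "scene" or "top" or "wrist"; returns a dict with "color" (420x560x3 uint8, red, green, blue), "mtx" (3x3 intrinsics, pixels), "R" (3x3) and "t" (3): a world point X has camera coordinates R X + t; the wrist camera has in their place "mount" (4x4, takes a point from camera to tool coordinates, whose origin is the TCP and whose axes are the flange's). Camera axes: x right, y down, z forward; pixel columns grow to the right and rows downward; lengths in mm; the calibration is good to about 2 mm. The wrist camera is an equidistant fisheye: a pixel r from the principal point sees the ray r / f radians off the axis. A picture is of the moment at which its call begins: read the wrist's pose just before it. There is no depth.
- robot.sign_off(): hands the job in; it is judged then, once.
The state is a dict: "t": time; "qpos": joint angles; "joint_velocities": joint speeds; "joint_efforts": joint torques, N m; "eef_pos": TCP position; "tool_rot": TCP orientation; "force": force on the tool from outside, world axes, zero at the start; "moment": the same for the moment, N m; "grip_width": finger opening in mm; "finger_force": force on a finger pad.
Only numpy, scipy, OpenCV 4.12 (cv2) and the standard library are available. Lean on these libraries where they do the work, as an engineer would, in place of code of your own. Each camera call takes 0.05 s, during which the arm holds its last target. There are 200 camera calls.

### The job

The disc of the welding turntable drags on its copper shoe at one place of its turn. Turn the disc gently by its knob, feel for where the drag is at its strongest, and leave the disc at rest there, with its rubbing spot squarely at the shoe; then stand the red-capped riser upright on the disc close in front of the shoe to mark the spot. Leave the other things on the table where they are.

Things in the scene. Friction and masses are not known exactly. Their poses are not given: they have to be found in the camera images.
- turntable: red fixed base of the welding turntable, 250 mm across; it stands flat on the table at a different place and yaw each time. Origin on the disc's turning axis at table height; z up, +x points from the axis to the copper shoe.
- disc: aluminium disc, 220 mm across, 20 mm thick, 2.2 kg, turning both ways on an upright axis. Origin on the axis at its underside, 50 mm above the table (its top: 70 mm); +x points from the axis to the knob. The bearing alone takes about 1 N at the knob; friction holds it where left. At the start the knob is within 0.5 rad of the shoe. Hold the knob lightly, up to 20 N a finger: both fingers' forces on disc and knob together must stay below 50 N.
- disc_axis (a point): point on the disc's axis at its top face, 70 mm above the table. The rubbing: an unseen high spot on the rim, each time elsewhere, presses on the shoe over about 0.5 rad of turn; drag at the knob rises smoothly by 4 to 8 N to the middle of that zone; the disc turns right through it. Clear at the start; turned clockwise from above, the middle comes to the shoe after 0.5 to 4.5 rad.
- knob_center (a point): black upright round crank knob on top of the disc, 24 mm across; a sleeve 56 mm tall that spins freely on its own pin, so a gripper can hold it at constant yaw while the disc turns. This point is on the knob's axis, 85 mm from the disc's axis and 108 mm above the table; the sleeve spans heights 78 to 134 mm.
- shoe: copper shoe on a grey bracket fixed to the base just outside the disc's rim. Origin on the base's +x line, 112 mm from the disc's axis, at table height; above it the copper face looks at the axis, 34 mm wide. Nothing of it is higher than 82 mm above the table or farther than 170 mm from the axis. It does not move.
- mark_place (a point): the place for the marking riser: on the disc's top face (70 mm above the table), 86 mm from the disc's axis straight towards the shoe, so that a riser there has its edge 11 mm from the copper. It is fixed to the base and does not turn with the disc.
- red_riser_center (a point): aluminium riser with a red cap: upright cylinder 30 mm across and 50 mm tall, about 0.12 kg, standing on the table. This point is its centre, 25 mm above its foot; z along its axis.
- black_riser_center (a point): riser of the same shape and size with a black cap, a bystander; point at its centre.
- blue_riser_center (a point): riser of the same shape and size with a blue cap, a bystander; point at its centre.
- hammer: hammer lying on the table at the robot's right, a bystander.
- wrench: steel wrench lying on the table at the left, a bystander.
- wood_block: wooden block 120 x 45 x 30 mm at the far right, a bystander; origin at the centre of its underside.
- spray_can: green spray can, 64 mm across, 170 mm tall, at the far right side, a bystander; origin under its centre.
- angle_iron: piece of dark angle iron 100 x 40 x 40 mm at the far left, a bystander; origin under its centre.
Mind the look-alikes: they are no part of the job. Leave any yellow look-alike of the part that bears red_riser_center alone.

How it is judged:
By the outcome, as a careful person would: the job done as asked, in the order asked, and still so for the second after the job is handed in, with the robot touching nothing.
It also fails if it takes over 72 s, if anything falls off the work surface, if the arm or the gripper's body presses on something with over 40 N, if the wrist force passes 120 N, or if a joint passes its speed limit or range.

## Working session

There is one attempt and no reset: what is moved stays moved. The work goes in short steps, Python scripts to look and compute and a tool call to move; the robot and the scene stay as the last step left them, time stands still between calls to the robot, and variables do not carry over. Pictures are saved under pics/ and viewed, at most 10 in all, crops included, and the job is handed in when it is done.

Besides the shell and the picture viewer there is one more tool, called after "Request:" by a JSON object that holds its "name" and its "arguments". apply_moves: Moves the arm, as the interface text tells. Its arguments: {"type":"object","properties":{"rows":{"type":"array","items":{"type":"array","items":{"type":"number"}}},"squeeze":{"type":"number"}},"required":["rows"]}

```bash
ls; mkdir -p pics
python3 - <<'E'
from rig import robot
import cv2,numpy as np
s=robot.state();print({k:np.round(v,3).tolist() for k,v in s.items()})
for n in("scene","top"):
    im=robot.get_image(n);cv2.imwrite(f"pics/{n}0.png",im["color"][:,:,::-1]);np.savez(f"pics/{n}0.npz",**im)
    print(n,np.round(im["mtx"],1).tolist(),np.round(im["R"],3).tolist(),np.round(im["t"],1).tolist())
E
```

```text
pics
{'t': 0.0, 'qpos': [1.216, 0.69, -0.195, 1.566, 0.157, 0.903, -0.215], 'joint_velocities': [-0.0, -0.002, -0.0, 0.001, -0.001, 0.003, -0.002], 'joint_efforts': [-0.0, -52.755, -1.267, -15.342, -0.053, 0.007, 0.0], 'eef_pos': [236.619, -577.729, 206.308], 'tool_rot': [0.981, 0.193, -0.0, -0.001], 'force': [0.053, -0.441, -1.261], 'moment': [0.009, -0.019, 0.002], 'finger_force': 0.0, 'grip_width': 87.85}
scene [[463.3, 0.0, 282.1], [0.0, 463.3, 206.3], [0.0, 0.0, 1.0]] [[0.575, 0.818, 0.008], [0.637, -0.441, -0.633], [-0.514, 0.369, -0.774]] [-299.2, -309.1, 1590.9]
top [[416.5, 0.0, 276.9], [0.0, 416.5, 208.7], [0.0, 0.0, 1.0]] [[0.01, -1.0, -0.007], [-0.997, -0.01, -0.078], [0.078, 0.008, -0.997]] [-38.8, 559.2, 1300.8]
```

View pics/top0.png

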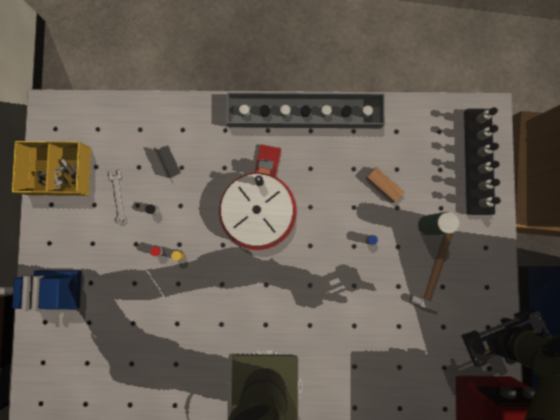

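View pics/scene0.png

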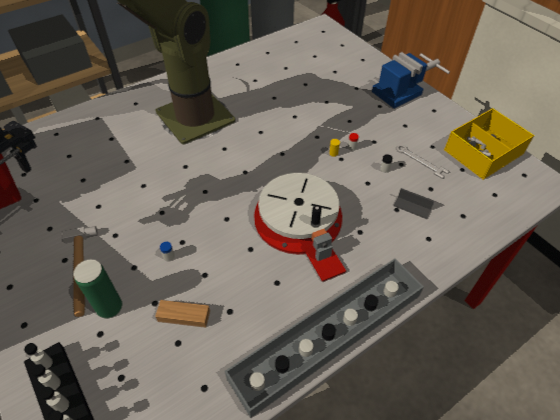

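Top view: the disc is centred near (257,210), with the knob at (259,180) and the shoe at (267,155). Capped cylinders are red (155,251), yellow (177,256), black (150,209) and blue (372,240). The red one fits, and the yellow one next to it is the look-alike. I'll measure next and confirm the red one in an enlarged crop.

```bash
cat > h.py <<'E'
import numpy as np,cv2
def ray(im,uv):
    R,t=im["R"],im["t"]; d=R.T@np.linalg.solve(im["mtx"],[uv[0],uv[1],1.]); return -R.T@t,d
def onz(im,uv,z):
    c,d=ray(im,uv); return c+d*(z-c[2])/d[2]
def proj(im,X):
    p=im["mtx"]@(im["R"]@np.asarray(X,float)+im["t"]); return p[:2]/p[2]
def blobs(mask,amin):
    n,l,s,c=cv2.connectedComponentsWithStats(mask.astype(np.uint8)); return [(c[i],s[i,4],s[i,:4],l==i) for i in range(1,n) if s[i,4]>=amin]
def hsv(im): return cv2.cvtColor(im["color"],cv2.COLOR_RGB2HSV).astype(int)
E
python3 - <<'E'
from h import *
for n in("top","scene"):
    im=dict(np.load(f"pics/{n}0.npz")); H,S,V=np.moveaxis(hsv(im),2,0)
    red=((H<6)|(H>174))&(S>150)&(V>80)
    yel=(abs(H-25)<8)&(S>150)&(V>90); blu=(abs(H-112)<12)&(S>130)&(V>50)
    cop=(abs(H-10)<6)&(S>60)&(S<220)&(V>90)
    for nm,m,z in(("red",red,50),("yel",yel,50),("blue",blu,50),("cop",cop,75)):
        for c,a,b,_ in blobs(m,12):
            if a<1500: print(n,nm,c.round(1),a,b.tolist(),onz(im,c,z).round(1))
    w=(S<60)&(V>140) if 0 else (S<70)&(V>150)
    cc=(257,210) if n=="top" else (300,205)
    # disc ellipse
    m=np.zeros(w.shape,bool); r=60; m[cc[1]-r:cc[1]+r,cc[0]-r:cc[0]+r]=1
    redring=red&m
    for c,a,b,l in blobs(red&m,100):
        print(n,"ring",c.round(1),a,b.tolist())
    # inner region of red ring's convex area: white component containing near centre
    lab=blobs(w,300)
    for c,a,b,l in lab:
        if l[cc[1]-12:cc[1]+12,cc[0]-12:cc[0]+12].any():
            cn=max(cv2.findContours(l.astype(np.uint8),0,1)[0],key=cv2.contourArea)
            e=cv2.fitEllipse(cv2.convexHull(cn)); print(n,"disc",a,np.round(e[0],1),e[1],onz(im,e[0],70).round(1))
top=dict(np.load("pics/top0.npz"))["color"][:,:,::-1]
sc=dict(np.load("pics/scene0.npz"))["color"][:,:,::-1]
a=cv2.resize(top[140:280,130:310],None,fx=4,fy=4,interpolation=2)[:580,:]
cv2.imwrite("pics/crop0.png",a)
b=cv2.resize(sc[120:290,240:420],None,fx=3.4,fy=3.4,interpolation=2); cv2.imwrite("pics/crop1.png",b)
E
```

```text
top red [269.6 156.1] 337 [258, 145, 22, 32] [722.9  -8.6  50. ]
top red [256.7 170.6] 14 [255, 169, 4, 4] [676.3  31.1  50. ]
top red [289.5 220.1] 113 [279, 191, 17, 51] [522.2 -72.7  50. ]
top red [256.7 245.6] 91 [235, 241, 42, 8] [442.6  27.8  50. ]
top red [154.8 250.9] 70 [150, 247, 10, 9] [422.9 342.4  50. ]
top red [515.9 417.2] 62 [507, 415, 17, 5] [ -58.6 -751.4   50. ]
top yel [ 59.5 174.2] 12 [58, 172, 4, 5] [659.3 650.4  50. ]
top yel [ 68.2 177.8] 26 [65, 174, 7, 9] [648.1 622.5  50. ]
top yel [177.2 255.1] 85 [172, 251, 12, 9] [410.7 272.8  50. ]
top blue [372.3 239.5] 48 [369, 236, 8, 8] [ 464.9 -328.5   50. ]
top blue [ 66.9 272.4] 79 [55, 271, 23, 5] [354.1 611.7  50. ]
top blue [ 16.8 292.5] 225 [13, 278, 9, 30] [291.4 763.3  50. ]
top blue [ 55.7 293.5] 943 [39, 278, 38, 31] [289.5 643.2  50. ]
top cop [264. 171.] 94 [258, 167, 13, 10] [671.2   7.4  75. ]
top cop [385.8 184. ] 559 [367, 167, 38, 36] [ 634.3 -365.4   75. ]
top cop [232.  189.7] 72 [220, 173, 36, 47] [612.4 104.3  75. ]
top cop [280.5 183.6] 15 [274, 178, 14, 13] [632.6 -43.9  75. ]
top cop [286.1 
[... 838 characters left out ...]
373, 61, 50, 45] [289.7 654.7  50. ]
scene blue [165.4 247. ] 101 [160, 242, 12, 11] [ 469.9 -330.7   50. ]
scene cop [549.3   4.5] 215 [531, 0, 29, 15] [ 288.7 1536.7   75. ]
scene cop [263.5 220.5] 14 [260, 214, 9, 14] [558.3 -86.6  75. ]
scene cop [317.9 233.3] 102 [311, 228, 16, 14] [672.2   5.1  75. ]
scene cop [ 78.  249.8] 72 [76, 236, 5, 28] [ 372.5 -516.    75. ]
scene cop [ 77.6 307.8] 65 [74, 299, 8, 16] [ 525.9 -571.5   75. ]
scene cop [181.6 312.6] 1064 [155, 299, 55, 29] [ 671.4 -383.7   75. ]
scene ring [291.1 243.1] 1173 [254, 204, 89, 61]
scene ring [335.6 225.9] 169 [327, 208, 15, 31]
scene disc 77997 [275.6 216.7] (341.93402099609375, 673.1947631835938) [562.8 -51.3  70. ]
```

View pics/crop0.png

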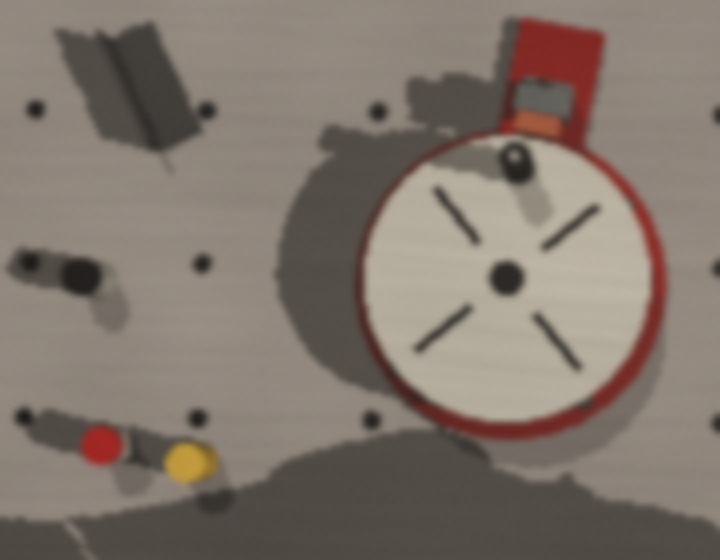

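View pics/crop1.png

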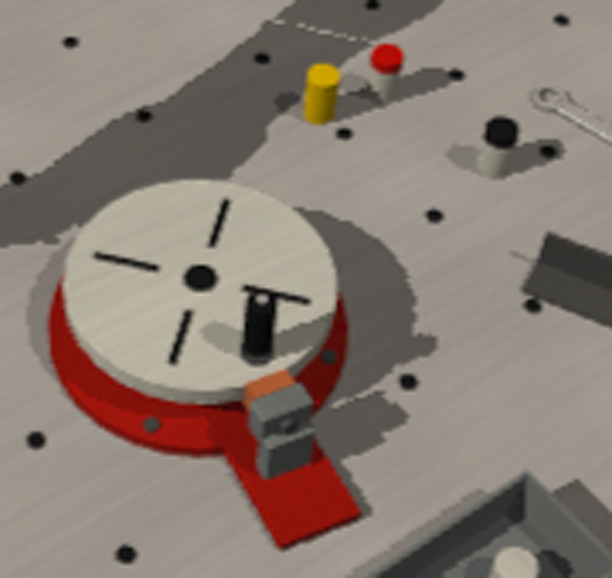

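The crop shows the red-capped riser at crop (100,445) with an aluminium body. The all-yellow look-alike is at (190,462). The knob top is at about (515,152) and the copper at (537,122). Next, the knob and shoe angles.

Run:
```python
from h import *
t=dict(np.load("pics/top0.npz"));s=dict(np.load("pics/scene0.npz"))
print("axis",onz(t,(256.5,209.3),70).round(1),onz(s,(298.8,201.5),70).round(1))
print("knob",onz(t,(258.8,178.2),134).round(1),onz(s,(317.4,207.8),134).round(1))
print("copper",onz(t,(264.1,170.6),78).round(1),onz(s,(318.5,233),80).round(1))
# bracket plate far edge corners (top crop)
for u in((518,20),(603,37),(590,150)): print("plate",onz(t,(130+u[0]/4,140+u[1]/4),8).round(1))
```

```text
axis [553.4  28.9  70. ] [555.5  30.6  70. ]
knob [639.7  19.8 134. ] [640.5  23.3 134. ]
copper [671.8   6.8  78. ] [675.    4.6  80. ]
plate [767.6  25.7   8. ]
plate [754.2 -43.5   8. ]
plate [661.7 -33.9   8. ]
```

Request:
{"name": "apply_moves", "arguments": {"rows": [[0,2,-1.3,0,0,0,0.08],[0,5,-3.3,0,0,0,0.16],[0,8.3,-5.5,0,0,0,0.24],[0,11.6,-7.7,0,0,0,0.32],[0,14.9,-9.9,0,0,0,0.389]], "squeeze": 14}}

```text
t: 0.52
eef_pos: [337.7, -428.6, 206.8]
tool_rot: [1.0, -0.002, -0.0, -0.0]
force: [1.7, -0.2, -0.1]
grip_width: 88.2
finger_force: 0.0
```

Request:
{"name": "apply_moves", "arguments": {"rows": [[0,2.2,-3.3,0,0,0,0],[0,4.4,-6.6,0,0,0,0],[0,6.6,-9.9,0,0,0,0],[0,8.8,-13.2,0,0,0,0],[0,11,-16.5,0,0,0,0]]}}

```text
t: 0.93
eef_pos: [447.9, -263.4, 206.9]
tool_rot: [1.0, -0.0, -0.0, -0.0]
force: [1.0, -0.4, 0.3]
grip_width: 88.4
finger_force: 0.0
```

Request:
{"name": "apply_moves", "arguments": {"rows": [[0,2.2,-3.3,0,0,0,0],[0,4.4,-6.6,0,0,0,0],[0,6.6,-9.9,0,0,0,0],[0,8.8,-13.2,0,0,0,0],[0,11,-16.5,0,0,0,0]]}}

```text
t: 1.35
eef_pos: [557.8, -98.4, 206.9]
tool_rot: [1.0, 0.0, -0.0, 0.0]
force: [0.3, 0.3, -0.5]
grip_width: 88.0
finger_force: 0.0
```

Request:
{"name": "apply_moves", "arguments": {"rows": [[0,2,-3,0,0,0,0],[0,4,-6,0,0,0,0],[0,6,-9,0,0,0,0],[0,8.2,-12,0,0,0,0],[0,8.2,-12,0,0,0,0]]}}

```text
t: 1.77
eef_pos: [642.6, 30.3, 206.4]
tool_rot: [1.0, 0.005, 0.002, -0.004]
force: [0.5, 1.3, 0.3]
grip_width: 88.1
finger_force: 0.0
```

Run:
```python
from rig import robot
import cv2,numpy as np
s=robot.state();print({k:np.round(s[k],3).tolist() for k in("t","eef_pos","tool_rot","force")})
im=robot.get_image("wrist");print({k:np.round(v,3).tolist() for k,v in im.items() if k!="color"})
np.savez("pics/w0.npz",**im,p=s["eef_pos"],q=s["tool_rot"]);cv2.imwrite("pics/w0.png",im["color"][:,:,::-1])
```

```text
{'t': 1.767, 'eef_pos': [642.65, 30.32, 206.374], 'tool_rot': [1.0, 0.005, 0.002, -0.004], 'force': [0.527, 1.288, 0.272]}
{'mtx': [[325.192, 0.0, 278.343], [0.0, 325.192, 206.111], [0.0, 0.0, 1.0]], 'mount': [[0.0, -0.952, -0.307, 80.647], [1.0, 0.0, -0.001, -0.019], [0.001, -0.307, 0.952, -178.908], [0.0, 0.0, 0.0, 1.0]]}
```

View pics/w0.png

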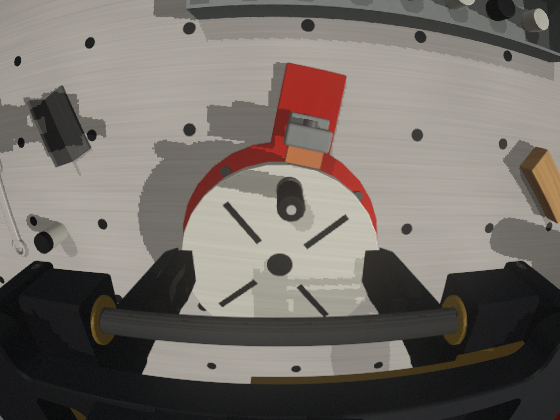

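```bash
cat >> h.py <<'E'
from scipy.spatial.transform import Rotation as Ro
def wz(im,uv,z):
    m=im["mtx"]; a=(uv[0]-m[0,2])/m[0,0]; b=(uv[1]-m[1,2])/m[1,1]; th=np.hypot(a,b)
    d=np.array([a/th*np.sin(th),b/th*np.sin(th),np.cos(th)]); M=im["mount"]; Rw=Ro.from_quat(im["q"]).as_matrix()
    c=Rw@M[:3,3]+im["p"]; d=Rw@M[:3,:3]@d; return c+d*(z-c[2])/d[2]
E
python3 - <<'E'
from h import *
from rig import robot
s=robot.state();print(np.round(s["eef_pos"],1),np.round(s["tool_rot"],4))
im=dict(np.load("pics/w0.npz"))
for n,uv,z in(("axis",(280,265),70),("knob",(291,210),134),("cu l",(287,160),78),("cu r",(322,165),78),("plate",(287,63),8),("plate",(346,77),8),("disc l",(182,247),70),("disc r",(378,247),70)): print(n,wz(im,uv,z).round(1))
E
```

```text
[640.7  25.7 206.2] [ 1.0e+00  3.7e-03  2.0e-04 -1.7e-03]
axis [554.5  28.7  70. ]
knob [639.3  20.6 134. ]
cu l [671.   23.5  78. ]
cu r [666.8 -10.4  78. ]
plate [772.7  23.6   8. ]
plate [759.  -44.5   8. ]
disc l [573.2 137.1  70. ]
disc r [576.3 -78.9  70. ]
```

The wrist view agrees. Axis (280,265) maps to (554.5, 29), knob top (291,210) to (639.5, 20.8), and the shoe angle is about −0.19 rad. Now I'll descend over the knob.

Request:
{"name": "apply_moves", "arguments": {"rows": [[0,0,0,1,0,0,0],[0,0,0,2,0,0,0],[0,0,0,3,0,0,0],[0,0,0,3.5,0,0,0],[0,0,0,3.5,0,0,0]]}}

```text
t: 2.23
eef_pos: [637.6, 18.4, 170.1]
tool_rot: [1.0, -0.001, -0.002, 0.0]
force: [-0.1, 0.3, 0.1]
grip_width: 88.4
finger_force: 0.0
```

Request:
{"name": "apply_moves", "arguments": {"rows": [[0,0,0,0,0,0,0],[0,0,0,0,0,0,0],[0,0,0,0,0,0,0]]}}

```text
t: 2.48
eef_pos: [639.8, 19.5, 172.7]
tool_rot: [1.0, -0.0, 0.001, -0.0]
force: [-0.2, -0.1, 0.4]
grip_width: 88.1
finger_force: 0.0
```

Request:
{"name": "apply_moves", "arguments": {"rows": [[0,0,0,2,0,0,0],[0,0,0,4,0,0,0],[0,0,-0.1,6,0,0,0],[0,0,-0.1,7.4,0,0,0],[0.4,0,-0.1,7.4,0,0,0]], "squeeze": 12}}

```text
t: 2.9
eef_pos: [637.3, 20.8, 95.6]
tool_rot: [1.0, 0.0, -0.002, 0.0]
force: [-0.5, 0.3, 1.4]
grip_width: 83.5
finger_force: 0.0
```

Request:
{"name": "apply_moves", "arguments": {"rows": [[0.6,0,0,0,0,0,0],[0.6,0,0,0,0,0,0],[0.6,0,0,0,0,0,0],[0.66,0,0,0,0,0,0],[0.7,0,0,0,0,0,0]]}}

```text
t: 3.32
eef_pos: [640.0, 20.7, 99.1]
tool_rot: [1.0, -0.0, 0.001, -0.0]
force: [-0.3, -0.3, -0.4]
grip_width: 50.2
finger_force: 0.0
```

Request:
{"name": "apply_moves", "arguments": {"rows": [[0.72,0,0,0,0,0,0],[0.74,0,0,0,0,0,0],[0.78,0,0,0,0,0,0],[0.78,0,0,0,0,0,0],[0.78,0,0,0,0,0,0]]}}

```text
t: 3.73
eef_pos: [639.4, 20.7, 98.2]
tool_rot: [1.0, -0.0, 0.0, -0.0]
force: [-0.3, 0.5, 0.3]
grip_width: 22.8
finger_force: 12.0
```

```bash
cat > arc.py <<'E'
import numpy as np,sys,json
def arc(p0,steps,n,h=0.78,r=8.5):
    pos=lambda p:np.round([r*np.cos(p),-r*np.sin(p)],2)
    p=p0
    for c in range(n):
        a=pos(p); print(f"{p:.3f}",json.dumps([[h,*[round(float(v),2) for v in pos(p+steps*(k+1))-a],0,0,0,0] for k in range(5)])); p+=steps*5
arc(float(sys.argv[1]),float(sys.argv[2]),int(sys.argv[3]))
E
python3 arc.py -0.096 -0.03 32
```

```text
-0.096 [[0.78, -0.03, 0.26, 0, 0, 0, 0], [0.78, -0.06, 0.51, 0, 0, 0, 0], [0.78, -0.11, 0.76, 0, 0, 0, 0], [0.78, -0.16, 1.01, 0, 0, 0, 0], [0.78, -0.22, 1.26, 0, 0, 0, 0]]
-0.246 [[0.78, -0.06, 0.25, 0, 0, 0, 0], [0.78, -0.13, 0.49, 0, 0, 0, 0], [0.78, -0.22, 0.73, 0, 0, 0, 0], [0.78, -0.3, 0.97, 0, 0, 0, 0], [0.78, -0.4, 1.21, 0, 0, 0, 0]]
-0.396 [[0.78, -0.1, 0.23, 0, 0, 0, 0], [0.78, -0.21, 0.46, 0, 0, 0, 0], [0.78, -0.32, 0.69, 0, 0, 0, 0], [0.78, -0.45, 0.91, 0, 0, 0, 0], [0.78, -0.58, 1.13, 0, 0, 0, 0]]
-0.546 [[0.78, -0.13, 0.22, 0, 0, 0, 0], [0.78, -0.27, 0.43, 0, 0, 0, 0], [0.78, -0.42, 0.64, 0, 0, 0, 0], [0.78, -0.58, 0.84, 0, 0, 0, 0], [0.78, -0.74, 1.04, 0, 0, 0, 0]]
-0.696 [[0.78, -0.16, 0.19, 0, 0, 0, 0], [0.78, -0.34, 0.38, 0, 0, 0, 0], [0.78, -0.51, 0.56, 0, 0, 0, 0], [0.78, -0.7, 0.74, 0, 0, 0, 0], [0.78, -0.88, 0.91, 0, 0, 0, 0]]
-0.846 [[0.78, -0.2, 0.17, 0, 0, 0, 0], [0.78, -0.4, 0.33, 0, 0, 0, 0], [0.78, -0.6, 0.48, 0, 0, 0, 0], [0.78, -0.81, 0.63, 0, 0, 0, 0], [0.78, -1.02, 0.77, 0, 0, 0, 0]]
-0.996 [[0.78, -0.21, 0.14, 0, 0, 0, 0], [0.78, -0.43, 0.27, 0, 0, 0,
[... 3750 characters left out ...]
, -0.6, 0, 0, 0, 0]]
-4.296 [[0.78, 0.24, -0.1, 0, 0, 0, 0], [0.78, 0.47, -0.2, 0, 0, 0, 0], [0.78, 0.71, -0.28, 0, 0, 0, 0], [0.78, 0.96, -0.36, 0, 0, 0, 0], [0.78, 1.2, -0.43, 0, 0, 0, 0]]
-4.446 [[0.78, 0.25, -0.06, 0, 0, 0, 0], [0.78, 0.5, -0.12, 0, 0, 0, 0], [0.78, 0.75, -0.17, 0, 0, 0, 0], [0.78, 1.0, -0.21, 0, 0, 0, 0], [0.78, 1.25, -0.24, 0, 0, 0, 0]]
-4.596 [[0.78, 0.26, -0.03, 0, 0, 0, 0], [0.78, 0.51, -0.05, 0, 0, 0, 0], [0.78, 0.77, -0.06, 0, 0, 0, 0], [0.78, 1.02, -0.06, 0, 0, 0, 0], [0.78, 1.28, -0.06, 0, 0, 0, 0]]
-4.746 [[0.78, 0.25, 0.02, 0, 0, 0, 0], [0.78, 0.5, 0.04, 0, 0, 0, 0], [0.78, 0.76, 0.06, 0, 0, 0, 0], [0.78, 1.01, 0.1, 0, 0, 0, 0], [0.78, 1.26, 0.14, 0, 0, 0, 0]]
```

Request:
{"name": "apply_moves", "arguments": {"rows": [[0.78,-0.03,0.26,0,0,0,0],[0.78,-0.06,0.51,0,0,0,0],[0.78,-0.11,0.76,0,0,0,0],[0.78,-0.16,1.01,0,0,0,0],[0.78,-0.22,1.26,0,0,0,0]]}}

```text
t: 4.15
eef_pos: [637.1, 7.7, 98.2]
tool_rot: [1.0, -0.0, -0.0, 0.0]
force: [0.0, 1.6, 0.6]
grip_width: 23.0
finger_force: 12.0
```

Request:
{"name": "apply_moves", "arguments": {"rows": [[0.78,-0.06,0.25,0,0,0,0],[0.78,-0.13,0.49,0,0,0,0],[0.78,-0.22,0.73,0,0,0,0],[0.78,-0.3,0.97,0,0,0,0],[0.78,-0.4,1.21,0,0,0,0]]}}

```text
t: 4.57
eef_pos: [633.0, -4.2, 98.1]
tool_rot: [1.0, -0.0, -0.0, -0.0]
force: [-0.6, 1.1, 1.2]
grip_width: 22.8
finger_force: 12.0
```

Request:
{"name": "apply_moves", "arguments": {"rows": [[0.78,-0.1,0.23,0,0,0,0],[0.78,-0.21,0.46,0,0,0,0],[0.78,-0.32,0.69,0,0,0,0],[0.78,-0.45,0.91,0,0,0,0],[0.78,-0.58,1.13,0,0,0,0]]}}

```text
t: 4.98
eef_pos: [627.2, -15.4, 98.1]
tool_rot: [1.0, -0.0, -0.0, -0.0]
force: [-1.1, 2.0, 0.8]
grip_width: 23.4
finger_force: 12.0
```

Request:
{"name": "apply_moves", "arguments": {"rows": [[0.78,-0.13,0.22,0,0,0,0],[0.78,-0.27,0.43,0,0,0,0],[0.78,-0.42,0.64,0,0,0,0],[0.78,-0.58,0.84,0,0,0,0],[0.78,-0.74,1.04,0,0,0,0]]}}

```text
t: 5.4
eef_pos: [619.7, -25.8, 98.1]
tool_rot: [1.0, -0.0, -0.0, -0.0]
force: [-0.8, 1.4, 1.5]
grip_width: 23.0
finger_force: 12.0
```

Request:
{"name": "apply_moves", "arguments": {"rows": [[0.78,-0.16,0.19,0,0,0,0],[0.78,-0.34,0.38,0,0,0,0],[0.78,-0.51,0.56,0,0,0,0],[0.78,-0.7,0.74,0,0,0,0],[0.78,-0.88,0.91,0,0,0,0]]}}

```text
t: 5.82
eef_pos: [610.9, -34.8, 98.1]
tool_rot: [1.0, -0.0, -0.0, -0.0]
force: [-1.3, 2.7, 1.8]
grip_width: 22.9
finger_force: 12.0
```

Request:
{"name": "apply_moves", "arguments": {"rows": [[0.78,-0.2,0.17,0,0,0,0],[0.78,-0.4,0.33,0,0,0,0],[0.78,-0.6,0.48,0,0,0,0],[0.78,-0.81,0.63,0,0,0,0],[0.78,-1.02,0.77,0,0,0,0]]}}

```text
t: 6.23
eef_pos: [600.8, -42.4, 98.1]
tool_rot: [1.0, 0.0, 0.0, -0.0]
force: [-1.6, 3.3, 1.3]
grip_width: 22.6
finger_force: 12.0
```

Request:
{"name": "apply_moves", "arguments": {"rows": [[0.78,-0.21,0.14,0,0,0,0],[0.78,-0.43,0.27,0,0,0,0],[0.78,-0.66,0.39,0,0,0,0],[0.78,-0.89,0.51,0,0,0,0],[0.78,-1.12,0.61,0,0,0,0]]}}

```text
t: 6.65
eef_pos: [589.6, -48.5, 98.1]
tool_rot: [1.0, -0.0, 0.0, -0.0]
force: [-1.0, 5.0, 1.1]
grip_width: 23.0
finger_force: 12.0
```

Request:
{"name": "apply_moves", "arguments": {"rows": [[0.78,-0.23,0.11,0,0,0,0],[0.78,-0.47,0.18,0,0,0,0],[0.78,-0.71,0.26,0,0,0,0],[0.78,-0.95,0.33,0,0,0,0],[0.78,-1.19,0.39,0,0,0,0]]}}

```text
t: 7.07
eef_pos: [577.8, -52.7, 98.1]
tool_rot: [1.0, -0.0, 0.0, 0.0]
force: [-0.3, 4.1, 1.2]
grip_width: 22.7
finger_force: 12.0
```

Request:
{"name": "apply_moves", "arguments": {"rows": [[0.78,-0.25,0.07,0,0,0,0],[0.78,-0.5,0.11,0,0,0,0],[0.78,-0.75,0.16,0,0,0,0],[0.78,-1.0,0.19,0,0,0,0],[0.78,-1.25,0.21,0,0,0,0]]}}

```text
t: 7.48
eef_pos: [565.4, -55.2, 98.1]
tool_rot: [1.0, -0.0, 0.0, 0.0]
force: [0.1, 2.4, -0.5]
grip_width: 23.0
finger_force: 12.0
```

Request:
{"name": "apply_moves", "arguments": {"rows": [[0.78,-0.26,0.03,0,0,0,0],[0.78,-0.51,0.05,0,0,0,0],[0.78,-0.76,0.06,0,0,0,0],[0.78,-1.02,0.07,0,0,0,0],[0.78,-1.27,0.07,0,0,0,0]]}}

```text
t: 7.9
eef_pos: [552.5, -55.8, 98.1]
tool_rot: [1.0, -0.0, 0.0, 0.0]
force: [0.6, 1.9, -1.0]
grip_width: 23.0
finger_force: 12.0
```

Request:
{"name": "apply_moves", "arguments": {"rows": [[0.78,-0.26,-0.01,0,0,0,0],[0.78,-0.51,-0.03,0,0,0,0],[0.78,-0.77,-0.06,0,0,0,0],[0.78,-1.02,-0.09,0,0,0,0],[0.78,-1.27,-0.13,0,0,0,0]]}}

```text
t: 8.32
eef_pos: [539.7, -54.4, 98.1]
tool_rot: [1.0, -0.0, 0.0, 0.0]
force: [1.4, 0.1, -1.0]
grip_width: 22.9
finger_force: 12.0
```

Request:
{"name": "apply_moves", "arguments": {"rows": [[0.78,-0.25,-0.05,0,0,0,0],[0.78,-0.5,-0.1,0,0,0,0],[0.78,-0.75,-0.17,0,0,0,0],[0.78,-0.99,-0.24,0,0,0,0],[0.78,-1.24,-0.32,0,0,0,0]]}}

```text
t: 8.73
eef_pos: [527.3, -51.1, 98.1]
tool_rot: [1.0, -0.0, -0.0, 0.0]
force: [1.7, -0.3, -1.2]
grip_width: 22.9
finger_force: 12.0
```

Request:
{"name": "apply_moves", "arguments": {"rows": [[0.78,-0.24,-0.08,0,0,0,0],[0.78,-0.47,-0.17,0,0,0,0],[0.78,-0.71,-0.27,0,0,0,0],[0.78,-0.94,-0.38,0,0,0,0],[0.78,-1.17,-0.49,0,0,0,0]]}}

```text
t: 9.15
eef_pos: [515.5, -46.0, 98.1]
tool_rot: [1.0, -0.0, -0.0, 0.0]
force: [2.0, -0.7, -0.5]
grip_width: 22.8
finger_force: 12.0
```

Request:
{"name": "apply_moves", "arguments": {"rows": [[0.78,-0.22,-0.12,0,0,0,0],[0.78,-0.45,-0.25,0,0,0,0],[0.78,-0.66,-0.38,0,0,0,0],[0.78,-0.88,-0.52,0,0,0,0],[0.78,-1.08,-0.67,0,0,0,0]]}}

```text
t: 9.57
eef_pos: [504.7, -39.2, 98.1]
tool_rot: [1.0, -0.0, -0.0, 0.0]
force: [-0.3, -2.0, 0.7]
grip_width: 22.7
finger_force: 12.0
```

Request:
{"name": "apply_moves", "arguments": {"rows": [[0.78,-0.21,-0.15,0,0,0,0],[0.78,-0.41,-0.31,0,0,0,0],[0.78,-0.6,-0.47,0,0,0,0],[0.78,-0.79,-0.64,0,0,0,0],[0.78,-0.98,-0.82,0,0,0,0]]}}

```text
t: 9.98
eef_pos: [495.0, -30.9, 98.1]
tool_rot: [1.0, -0.0, -0.0, 0.0]
force: [-0.3, -1.6, -0.7]
grip_width: 23.4
finger_force: 12.0
```

Request:
{"name": "apply_moves", "arguments": {"rows": [[0.78,-0.18,-0.18,0,0,0,0],[0.78,-0.35,-0.37,0,0,0,0],[0.78,-0.52,-0.56,0,0,0,0],[0.78,-0.68,-0.75,0,0,0,0],[0.78,-0.84,-0.96,0,0,0,0]]}}

```text
t: 10.4
eef_pos: [486.6, -21.2, 98.1]
tool_rot: [1.0, -0.0, -0.0, 0.0]
force: [-1.0, -1.8, -0.7]
grip_width: 22.9
finger_force: 12.0
```

Request:
{"name": "apply_moves", "arguments": {"rows": [[0.78,-0.15,-0.2,0,0,0,0],[0.78,-0.29,-0.41,0,0,0,0],[0.78,-0.43,-0.63,0,0,0,0],[0.78,-0.56,-0.85,0,0,0,0],[0.78,-0.69,-1.07,0,0,0,0]]}}

```text
t: 10.82
eef_pos: [479.8, -10.4, 98.1]
tool_rot: [1.0, -0.0, -0.0, 0.0]
force: [-0.9, -1.7, -0.8]
grip_width: 23.0
finger_force: 12.0
```

Request:
{"name": "apply_moves", "arguments": {"rows": [[0.78,-0.12,-0.22,0,0,0,0],[0.78,-0.23,-0.45,0,0,0,0],[0.78,-0.33,-0.69,0,0,0,0],[0.78,-0.43,-0.92,0,0,0,0],[0.78,-0.52,-1.16,0,0,0,0]]}}

```text
t: 11.23
eef_pos: [474.6, 1.2, 98.1]
tool_rot: [1.0, -0.0, -0.0, 0.0]
force: [-1.3, -2.4, -0.7]
grip_width: 22.7
finger_force: 12.0
```

Request:
{"name": "apply_moves", "arguments": {"rows": [[0.78,-0.08,-0.24,0,0,0,0],[0.78,-0.16,-0.49,0,0,0,0],[0.78,-0.22,-0.73,0,0,0,0],[0.78,-0.28,-0.98,0,0,0,0],[0.78,-0.34,-1.23,0,0,0,0]]}}

```text
t: 11.65
eef_pos: [471.3, 13.5, 98.1]
tool_rot: [1.0, -0.0, 0.0, 0.0]
force: [-0.4, -1.7, -0.6]
grip_width: 23.0
finger_force: 12.0
```

Request:
{"name": "apply_moves", "arguments": {"rows": [[0.78,-0.04,-0.25,0,0,0,0],[0.78,-0.08,-0.5,0,0,0,0],[0.78,-0.11,-0.75,0,0,0,0],[0.78,-0.14,-1.01,0,0,0,0],[0.78,-0.15,-1.26,0,0,0,0]]}}

```text
t: 12.07
eef_pos: [469.9, 26.1, 98.1]
tool_rot: [1.0, -0.0, 0.0, -0.0]
force: [-0.7, -1.8, -0.5]
grip_width: 23.0
finger_force: 12.0
```

Request:
{"name": "apply_moves", "arguments": {"rows": [[0.78,-0.01,-0.26,0,0,0,0],[0.78,-0.01,-0.51,0,0,0,0],[0.78,0.0,-0.77,0,0,0,0],[0.78,0.01,-1.02,0,0,0,0],[0.78,0.04,-1.28,0,0,0,0]]}}

```text
t: 12.48
eef_pos: [470.4, 38.8, 98.1]
tool_rot: [1.0, -0.0, 0.0, 0.0]
force: [0.1, -1.8, -1.5]
grip_width: 23.1
finger_force: 12.0
```

Request:
{"name": "apply_moves", "arguments": {"rows": [[0.78,0.03,-0.25,0,0,0,0],[0.78,0.06,-0.5,0,0,0,0],[0.78,0.11,-0.75,0,0,0,0],[0.78,0.16,-1.0,0,0,0,0],[0.78,0.22,-1.25,0,0,0,0]]}}

```text
t: 12.9
eef_pos: [472.4, 50.5, 98.1]
tool_rot: [1.0, -0.0, -0.0, 0.001]
force: [-0.7, -4.2, -1.7]
grip_width: 22.9
finger_force: 12.0
```

Request:
{"name": "apply_moves", "arguments": {"rows": [[0.78,0.07,-0.25,0,0,0,0],[0.78,0.15,-0.49,0,0,0,0],[0.78,0.23,-0.73,0,0,0,0],[0.78,0.32,-0.97,0,0,0,0],[0.78,0.42,-1.2,0,0,0,0]]}}

```text
t: 13.32
eef_pos: [475.7, 60.7, 98.1]
tool_rot: [1.0, -0.001, -0.001, 0.002]
force: [-1.8, -7.3, 0.9]
grip_width: 22.7
finger_force: 12.0
```

```bash
python3 arc.py -3.546 -0.016 8
```

```text
-3.546 [[0.78, 0.05, -0.13, 0, 0, 0, 0], [0.78, 0.11, -0.25, 0, 0, 0, 0], [0.78, 0.17, -0.38, 0, 0, 0, 0], [0.78, 0.23, -0.5, 0, 0, 0, 0], [0.78, 0.29, -0.62, 0, 0, 0, 0]]
-3.626 [[0.78, 0.06, -0.12, 0, 0, 0, 0], [0.78, 0.13, -0.24, 0, 0, 0, 0], [0.78, 0.2, -0.35, 0, 0, 0, 0], [0.78, 0.27, -0.47, 0, 0, 0, 0], [0.78, 0.34, -0.59, 0, 0, 0, 0]]
-3.706 [[0.78, 0.07, -0.11, 0, 0, 0, 0], [0.78, 0.15, -0.22, 0, 0, 0, 0], [0.78, 0.22, -0.34, 0, 0, 0, 0], [0.78, 0.3, -0.45, 0, 0, 0, 0], [0.78, 0.38, -0.56, 0, 0, 0, 0]]
-3.786 [[0.78, 0.09, -0.1, 0, 0, 0, 0], [0.78, 0.17, -0.21, 0, 0, 0, 0], [0.78, 0.26, -0.32, 0, 0, 0, 0], [0.78, 0.35, -0.42, 0, 0, 0, 0], [0.78, 0.43, -0.52, 0, 0, 0, 0]]
-3.866 [[0.78, 0.1, -0.1, 0, 0, 0, 0], [0.78, 0.19, -0.2, 0, 0, 0, 0], [0.78, 0.28, -0.3, 0, 0, 0, 0], [0.78, 0.38, -0.4, 0, 0, 0, 0], [0.78, 0.47, -0.49, 0, 0, 0, 0]]
-3.946 [[0.78, 0.1, -0.1, 0, 0, 0, 0], [0.78, 0.2, -0.19, 0, 0, 0, 0], [0.78, 0.31, -0.28, 0, 0, 0, 0], [0.78, 0.41, -0.37, 0, 0, 0, 0], [0.78, 0.51, -0.46, 0, 0, 0, 0]]
-4.026 [[0.78, 0.11, -0.08, 0, 0, 0, 0], [0.78, 0.22, -0.16, 0, 0, 0, 0], [0.78, 0.32, -0.25, 0, 0, 0, 0], [0.78, 0.43, -0.33, 0, 0, 0, 0], [0.78, 0.55, -0.4, 0, 0, 0, 0]]
-4.106 [[0.78, 0.11, -0.08, 0, 0, 0, 0], [0.78, 0.22, -0.16, 0, 0, 0, 0], [0.78, 0.34, -0.23, 0, 0, 0, 0], [0.78, 0.45, -0.3, 0, 0, 0, 0], [0.78, 0.57, -0.37, 0, 0, 0, 0]]
```

Request:
{"name": "apply_moves", "arguments": {"rows": [[0.78,0.05,-0.13,0,0,0,0],[0.78,0.11,-0.25,0,0,0,0],[0.78,0.17,-0.38,0,0,0,0],[0.78,0.23,-0.5,0,0,0,0],[0.78,0.29,-0.62,0,0,0,0]]}}

```text
t: 13.73
eef_pos: [478.3, 66.6, 98.1]
tool_rot: [1.0, -0.001, -0.001, 0.002]
force: [-2.1, -6.8, 0.9]
grip_width: 22.6
finger_force: 12.0
```

Request:
{"name": "apply_moves", "arguments": {"rows": [[0.78,0.06,-0.12,0,0,0,0],[0.78,0.13,-0.24,0,0,0,0],[0.78,0.2,-0.35,0,0,0,0],[0.78,0.27,-0.47,0,0,0,0],[0.78,0.34,-0.59,0,0,0,0]]}}

```text
t: 14.15
eef_pos: [481.7, 72.9, 98.1]
tool_rot: [1.0, -0.001, -0.001, 0.001]
force: [-1.9, -6.5, 0.2]
grip_width: 23.0
finger_force: 12.0
```

Request:
{"name": "apply_moves", "arguments": {"rows": [[0.78,0.07,-0.11,0,0,0,0],[0.78,0.15,-0.22,0,0,0,0],[0.78,0.22,-0.34,0,0,0,0],[0.78,0.3,-0.45,0,0,0,0],[0.78,0.38,-0.56,0,0,0,0]]}}

```text
t: 14.57
eef_pos: [486.2, 79.7, 98.1]
tool_rot: [1.0, -0.001, -0.001, 0.001]
force: [-1.1, -4.4, -0.7]
grip_width: 22.8
finger_force: 12.0
```

Request:
{"name": "apply_moves", "arguments": {"rows": [[0.78,0.09,-0.1,0,0,0,0],[0.78,0.17,-0.21,0,0,0,0],[0.78,0.26,-0.32,0,0,0,0],[0.78,0.35,-0.42,0,0,0,0],[0.78,0.43,-0.52,0,0,0,0]]}}

```text
t: 14.98
eef_pos: [492.0, 86.8, 98.1]
tool_rot: [1.0, 0.0, 0.001, -0.0]
force: [0.7, -2.4, -1.9]
grip_width: 22.8
finger_force: 12.0
```

Request:
{"name": "apply_moves", "arguments": {"rows": [[0.78,0.1,-0.1,0,0,0,0],[0.78,0.19,-0.2,0,0,0,0],[0.78,0.28,-0.3,0,0,0,0],[0.78,0.38,-0.4,0,0,0,0],[0.78,0.47,-0.49,0,0,0,0]]}}

```text
t: 15.4
eef_pos: [496.0, 90.9, 98.1]
tool_rot: [1.0, -0.0, 0.0, 0.0]
force: [1.2, -1.8, -1.5]
grip_width: 23.1
finger_force: 12.0
```

```bash
cat > fit.py <<'E'
import numpy as np
from scipy.optimize import least_squares
D=np.array([[639.4,20.7,0,0],[637.1,7.7,0,1.6],[633,-4.2,-.6,1.1],[627.2,-15.4,-1.1,2],[619.7,-25.8,-.8,1.4],[610.9,-34.8,-1.3,2.7],[600.8,-42.4,-1.6,3.3],[589.6,-48.5,-1,5],[577.8,-52.7,-.3,4.1],[565.4,-55.2,.1,2.4],[552.5,-55.8,.6,1.9],[539.7,-54.4,1.4,.1],[527.3,-51.1,1.7,-.3],[515.5,-46,2,-.7],[504.7,-39.2,-.3,-2],[495,-30.9,-.3,-1.6],[486.6,-21.2,-1,-1.8],[479.8,-10.4,-.9,-1.7],[474.6,1.2,-1.3,-2.4],[471.3,13.5,-.4,-1.7],[469.9,26.1,-.7,-1.8],[470.4,38.8,.1,-1.8],[472.4,50.5,-.7,-4.2],[475.7,60.7,-1.8,-7.3],[478.3,66.6,-2.1,-6.8],[481.7,72.9,-1.9,-6.5],[486.2,79.7,-1.1,-4.4],[492,86.8,.7,-2.4],[496,90.9,1.2,-1.8]])
r=least_squares(lambda c:np.hypot(D[:,0]-c[0],D[:,1]-c[1])-c[2],[554,29,85]).x
print("circle",r.round(2))
def an(D): 
    a=np.arctan2(D[:,1]-r[1],D[:,0]-r[0]); a=np.where(a>0.3,a-2*np.pi,a)
    return a,-np.sin(a)*D[:,2]+np.cos(a)*D[:,3],np.cos(a)*D[:,2]+np.sin(a)*D[:,3]
if __name__=="__main__":
    a,t,rad=an(D)
    for i in range(12,len(a)): print(a[i].round(3),t[i].round(2),rad[i].round(2))
    f=lambda p:p[0]+p[1]*np.where(abs(a-p[2])<p[3],np.cos(np.pi/2*(a-p[2])/p[3])**2,0)-t
    s=least_squares(f,[1,6,-3.6,.3]).x; print(s.round(3))
E
python3 fit.py
```

```text
circle [554.9   29.39  85.11]
-1.901 1.71 -0.27
-2.052 2.1 -0.31
-2.203 0.94 1.79
-2.353 0.91 1.35
-2.504 0.85 1.87
-2.654 1.08 1.59
-2.804 1.83 2.02
-2.954 1.6 0.71
-3.103 1.77 0.77
-3.253 1.78 -0.3
-3.392 4.24 -0.36
-3.518 7.45 -1.01
-3.594 7.03 -1.08
-3.678 6.56 -1.69
-3.774 4.2 -1.71
-3.881 1.3 -2.13
-3.949 0.38 -2.13
[ 1.032  6.445 -3.574  0.381]
```

```bash
sed -i 's/range(5)/range(3)/; s/steps\*5/steps*3/' arc.py; python3 arc.py -3.946 0.022 10
```

```text
-3.946 [[0.78, -0.13, 0.13, 0, 0, 0, 0], [0.78, -0.26, 0.26, 0, 0, 0, 0], [0.78, -0.39, 0.4, 0, 0, 0, 0]]
-3.880 [[0.78, -0.12, 0.14, 0, 0, 0, 0], [0.78, -0.24, 0.28, 0, 0, 0, 0], [0.78, -0.36, 0.43, 0, 0, 0, 0]]
-3.814 [[0.78, -0.11, 0.14, 0, 0, 0, 0], [0.78, -0.23, 0.29, 0, 0, 0, 0], [0.78, -0.33, 0.45, 0, 0, 0, 0]]
-3.748 [[0.78, -0.11, 0.15, 0, 0, 0, 0], [0.78, -0.21, 0.31, 0, 0, 0, 0], [0.78, -0.31, 0.47, 0, 0, 0, 0]]
-3.682 [[0.78, -0.09, 0.16, 0, 0, 0, 0], [0.78, -0.18, 0.32, 0, 0, 0, 0], [0.78, -0.27, 0.49, 0, 0, 0, 0]]
-3.616 [[0.78, -0.08, 0.16, 0, 0, 0, 0], [0.78, -0.16, 0.33, 0, 0, 0, 0], [0.78, -0.24, 0.5, 0, 0, 0, 0]]
-3.550 [[0.78, -0.07, 0.18, 0, 0, 0, 0], [0.78, -0.14, 0.35, 0, 0, 0, 0], [0.78, -0.21, 0.53, 0, 0, 0, 0]]
-3.484 [[0.78, -0.06, 0.17, 0, 0, 0, 0], [0.78, -0.11, 0.35, 0, 0, 0, 0], [0.78, -0.17, 0.53, 0, 0, 0, 0]]
-3.418 [[0.78, -0.05, 0.18, 0, 0, 0, 0], [0.78, -0.09, 0.36, 0, 0, 0, 0], [0.78, -0.13, 0.54, 0, 0, 0, 0]]
-3.352 [[0.78, -0.04, 0.19, 0, 0, 0, 0], [0.78, -0.07, 0.37, 0, 0, 0, 0], [0.78, -0.1, 0.56, 0, 0, 0, 0]]
```

Request:
{"name": "apply_moves", "arguments": {"rows": [[0.78,-0.13,0.13,0,0,0,0],[0.78,-0.26,0.26,0,0,0,0],[0.78,-0.39,0.4,0,0,0,0]]}}

```text
t: 15.65
eef_pos: [492.3, 87.2, 98.2]
tool_rot: [1.0, 0.0, 0.001, -0.0]
force: [3.3, -1.2, -2.7]
grip_width: 23.2
finger_force: 12.0
```

Request:
{"name": "apply_moves", "arguments": {"rows": [[0.78,-0.12,0.14,0,0,0,0],[0.78,-0.24,0.28,0,0,0,0],[0.78,-0.36,0.43,0,0,0,0]]}}

```text
t: 15.9
eef_pos: [488.7, 82.9, 98.2]
tool_rot: [1.0, 0.0, 0.001, -0.0]
force: [3.8, 0.8, -4.7]
grip_width: 22.9
finger_force: 12.0
```

Request:
{"name": "apply_moves", "arguments": {"rows": [[0.78,-0.11,0.14,0,0,0,0],[0.78,-0.23,0.29,0,0,0,0],[0.78,-0.33,0.45,0,0,0,0]]}}

```text
t: 16.15
eef_pos: [486.0, 79.3, 98.2]
tool_rot: [1.0, 0.0, 0.001, -0.001]
force: [4.7, 3.3, -4.9]
grip_width: 22.8
finger_force: 12.0
```

Request:
{"name": "apply_moves", "arguments": {"rows": [[0.78,-0.11,0.15,0,0,0,0],[0.78,-0.21,0.31,0,0,0,0],[0.78,-0.31,0.47,0,0,0,0]]}}

```text
t: 16.4
eef_pos: [483.4, 75.6, 98.2]
tool_rot: [1.0, 0.001, 0.002, -0.001]
force: [5.5, 5.1, -6.2]
grip_width: 23.0
finger_force: 12.0
```

Request:
{"name": "apply_moves", "arguments": {"rows": [[0.78,-0.09,0.16,0,0,0,0],[0.78,-0.18,0.32,0,0,0,0],[0.78,-0.27,0.49,0,0,0,0]]}}

```text
t: 16.65
eef_pos: [480.8, 71.3, 98.2]
tool_rot: [1.0, 0.001, 0.002, -0.002]
force: [5.6, 5.7, -6.6]
grip_width: 23.0
finger_force: 12.0
```

Request:
{"name": "apply_moves", "arguments": {"rows": [[0.78,-0.08,0.16,0,0,0,0],[0.78,-0.16,0.33,0,0,0,0],[0.78,-0.24,0.5,0,0,0,0]]}}

```text
t: 16.9
eef_pos: [478.3, 66.5, 98.2]
tool_rot: [1.0, 0.001, 0.002, -0.002]
force: [4.3, 7.1, -5.4]
grip_width: 23.0
finger_force: 12.0
```

Request:
{"name": "apply_moves", "arguments": {"rows": [[0.78,-0.07,0.18,0,0,0,0],[0.78,-0.14,0.35,0,0,0,0],[0.78,-0.21,0.53,0,0,0,0]]}}

```text
t: 17.15
eef_pos: [475.8, 61.0, 98.2]
tool_rot: [1.0, 0.001, 0.001, -0.002]
force: [4.2, 5.6, -5.5]
grip_width: 22.7
finger_force: 12.0
```

Request:
{"name": "apply_moves", "arguments": {"rows": [[0.78,-0.06,0.17,0,0,0,0],[0.78,-0.11,0.35,0,0,0,0],[0.78,-0.17,0.53,0,0,0,0]]}}

```text
t: 17.4
eef_pos: [473.6, 54.9, 98.2]
tool_rot: [1.0, 0.001, 0.001, -0.001]
force: [3.1, 3.8, -5.2]
grip_width: 23.1
finger_force: 12.0
```

Request:
{"name": "apply_moves", "arguments": {"rows": [[0.78,-0.05,0.18,0,0,0,0],[0.78,-0.09,0.36,0,0,0,0],[0.78,-0.13,0.54,0,0,0,0]]}}

```text
t: 17.65
eef_pos: [471.7, 47.9, 98.2]
tool_rot: [1.0, 0.0, 0.0, -0.0]
force: [2.5, 1.1, -3.2]
grip_width: 23.2
finger_force: 12.0
```

Request:
{"name": "apply_moves", "arguments": {"rows": [[0.78,-0.04,0.19,0,0,0,0],[0.78,-0.07,0.37,0,0,0,0],[0.78,-0.1,0.56,0,0,0,0]]}}

```text
t: 17.9
eef_pos: [470.5, 41.2, 98.2]
tool_rot: [1.0, -0.0, -0.0, 0.0]
force: [3.2, 0.1, -2.8]
grip_width: 22.8
finger_force: 12.0
```

```bash
cat > fit2.py <<'E'
from fit import *
B=np.array([[492.3,87.2,3.3,-1.2],[488.7,82.9,3.8,.8],[486,79.3,4.7,3.3],[483.4,75.6,5.5,5.1],[480.8,71.3,5.6,5.7],[478.3,66.5,4.3,7.1],[475.8,61,4.2,5.6],[473.6,54.9,3.1,3.8],[471.7,47.9,2.5,1.1],[470.5,41.2,3.2,.1]])
a,t,rad=an(B); t=-t
for x in zip(a.round(3),t.round(2),rad.round(2)): print(*x)
for aa,tt in((a,t),(an(D)[0][14:],an(D)[1][14:])):
    print(least_squares(lambda p:p[0]+p[3]*aa+p[1]*np.where(abs(aa-p[2])<.25+.1*0+p[4],np.cos(np.pi/2*(aa-p[2])/(.25+p[4]))**2,0)-tt,[1,6,-3.58,0,.05]).x.round(3))
E
python3 fit2.py
```

```text
circle [554.9   29.39  85.11]
-3.887 1.36 -3.24
-3.821 3.01 -2.45
-3.769 5.43 -1.87
-3.715 7.27 -1.85
-3.656 7.72 -2.07
-3.593 8.26 -0.77
-3.522 6.76 -1.82
-3.446 4.55 -1.82
-3.361 1.62 -2.2
-3.281 0.54 -3.16
[ 3.057  8.054 -3.623  0.781  0.105]
[ 1.665  6.431 -3.576  0.172  0.13 ]
```

```bash
python3 arc.py -3.286 -0.0229 5
```

```text
-3.286 [[0.78, 0.03, -0.2, 0, 0, 0, 0], [0.78, 0.06, -0.39, 0, 0, 0, 0], [0.78, 0.1, -0.58, 0, 0, 0, 0]]
-3.355 [[0.78, 0.05, -0.19, 0, 0, 0, 0], [0.78, 0.09, -0.38, 0, 0, 0, 0], [0.78, 0.15, -0.56, 0, 0, 0, 0]]
-3.423 [[0.78, 0.05, -0.19, 0, 0, 0, 0], [0.78, 0.11, -0.38, 0, 0, 0, 0], [0.78, 0.18, -0.56, 0, 0, 0, 0]]
-3.492 [[0.78, 0.07, -0.18, 0, 0, 0, 0], [0.78, 0.14, -0.36, 0, 0, 0, 0], [0.78, 0.22, -0.54, 0, 0, 0, 0]]
-3.561 [[0.78, 0.08, -0.18, 0, 0, 0, 0], [0.78, 0.16, -0.35, 0, 0, 0, 0], [0.78, 0.25, -0.52, 0, 0, 0, 0]]
```

Request:
{"name": "apply_moves", "arguments": {"rows": [[0.78,0.03,-0.2,0,0,0,0],[0.78,0.06,-0.39,0,0,0,0],[0.78,0.1,-0.58,0,0,0,0]]}}

```text
t: 18.15
eef_pos: [471.5, 47.3, 98.1]
tool_rot: [1.0, -0.0, -0.0, 0.0]
force: [2.1, -2.2, -2.3]
grip_width: 22.7
finger_force: 12.0
```

Request:
{"name": "apply_moves", "arguments": {"rows": [[0.78,0.05,-0.19,0,0,0,0],[0.78,0.09,-0.38,0,0,0,0],[0.78,0.15,-0.56,0,0,0,0]]}}

```text
t: 18.4
eef_pos: [472.7, 52.1, 98.1]
tool_rot: [1.0, -0.001, -0.001, 0.001]
force: [1.8, -6.2, -2.0]
grip_width: 22.8
finger_force: 12.0
```

Request:
{"name": "apply_moves", "arguments": {"rows": [[0.78,0.05,-0.19,0,0,0,0],[0.78,0.11,-0.38,0,0,0,0],[0.78,0.18,-0.56,0,0,0,0]]}}

```text
t: 18.65
eef_pos: [474.0, 56.6, 98.1]
tool_rot: [1.0, -0.001, -0.001, 0.002]
force: [1.1, -7.6, 0.2]
grip_width: 22.8
finger_force: 12.0
```

Request:
{"name": "apply_moves", "arguments": {"rows": [[0.78,0.07,-0.18,0,0,0,0],[0.78,0.14,-0.36,0,0,0,0],[0.78,0.22,-0.54,0,0,0,0]]}}

```text
t: 18.9
eef_pos: [475.7, 61.3, 98.1]
tool_rot: [1.0, -0.001, -0.002, 0.002]
force: [0.4, -8.2, 0.6]
grip_width: 22.9
finger_force: 12.0
```

Request:
{"name": "apply_moves", "arguments": {"rows": [[0.78,0.08,-0.18,0,0,0,0],[0.78,0.16,-0.35,0,0,0,0],[0.78,0.25,-0.52,0,0,0,0]]}}

```text
t: 19.15
eef_pos: [477.9, 66.2, 98.1]
tool_rot: [1.0, -0.002, -0.002, 0.002]
force: [0.4, -8.4, 2.2]
grip_width: 23.2
finger_force: 12.0
```

Request:
{"name": "apply_moves", "arguments": {"rows": [[0.78,0,0,0,0,0,0],[0.78,0,0,0,0,0,0],[0.78,0,0,0,0,0,0]]}}

```text
t: 19.4
eef_pos: [478.2, 66.8, 98.0]
tool_rot: [1.0, -0.001, -0.001, 0.002]
force: [1.4, -7.7, 1.4]
grip_width: 22.6
finger_force: 12.0
```

Run:
```python
from rig import robot
from h import *
s=robot.state();p=s["eef_pos"];print(np.round(p,2),np.round(s["force"],2),np.arctan2(p[1]-29.39,p[0]-554.9)-2*np.pi,np.hypot(p[1]-29.39,p[0]-554.9))
```

```text
[478.17  66.81  98.05] [ 1.37 -7.74  1.39] -3.5953471332895 85.36590110304265
```

Request:
{"name": "apply_moves", "arguments": {"rows": [[0.78,-0.03,0.06,0,0,0,0],[0.78,-0.06,0.12,0,0,0,0],[0.78,-0.09,0.19,0,0,0,0],[0.78,-0.11,0.23,0,0,0,0],[0.78,-0.11,0.23,0,0,0,0]]}}

```text
t: 19.82
eef_pos: [478.0, 66.3, 98.1]
tool_rot: [1.0, -0.0, -0.001, 0.001]
force: [1.0, -6.1, -0.8]
grip_width: 23.4
finger_force: 12.0
```

Run:
```python
from rig import robot
from h import *
s=robot.state();p=s["eef_pos"];print(np.round(p,2),np.round(s["force"],2),np.arctan2(p[1]-29.39,p[0]-554.9)-2*np.pi,np.hypot(p[1]-29.39,p[0]-554.9))
```

```text
[477.98  66.28  98.08] [ 0.96 -6.08 -0.84] -3.5887597538143385 85.31250240558157
```

Request:
{"name": "apply_moves", "arguments": {"rows": [[0.78,0,0,0,0,0,0],[0.78,0,0,0,0,0,0],[0.78,0,0,0,0,0,0]]}}

```text
t: 20.07
eef_pos: [478.0, 66.3, 98.1]
tool_rot: [1.0, -0.0, -0.001, 0.001]
force: [1.4, -5.1, -0.1]
grip_width: 23.0
finger_force: 12.0
```

Request:
{"name": "apply_moves", "arguments": {"rows": [[0.78,-0.04,0.1,0,0,0,0],[0.78,-0.08,0.2,0,0,0,0],[0.78,-0.08,0.2,0,0,0,0]]}}

```text
t: 20.32
eef_pos: [477.8, 65.7, 98.1]
tool_rot: [1.0, 0.0, 0.0, -0.0]
force: [1.5, -1.4, -1.0]
grip_width: 23.0
finger_force: 12.0
```

Request:
{"name": "apply_moves", "arguments": {"rows": [[0.78,0,0,0,0,0,0],[0.78,0,0,0,0,0,0],[0.78,0,0,0,0,0,0]]}}

```text
t: 20.57
eef_pos: [477.8, 65.7, 98.1]
tool_rot: [1.0, 0.0, 0.0, -0.0]
force: [1.3, -1.5, -1.2]
grip_width: 22.6
finger_force: 12.0
```

Request:
{"name": "apply_moves", "arguments": {"rows": [[0.78,0.07,-0.15,0,0,0,0],[0.78,0.14,-0.29,0,0,0,0],[0.78,0.21,-0.43,0,0,0,0],[0.78,0.28,-0.57,0,0,0,0],[0.78,0.28,-0.57,0,0,0,0]]}}

```text
t: 20.98
eef_pos: [479.1, 68.6, 98.1]
tool_rot: [1.0, -0.001, -0.001, 0.002]
force: [-0.5, -7.3, 2.2]
grip_width: 23.1
finger_force: 12.0
```

Request:
{"name": "apply_moves", "arguments": {"rows": [[0.78,-0.07,0.15,0,0,0,0],[0.78,-0.14,0.29,0,0,0,0],[0.78,-0.21,0.43,0,0,0,0],[0.78,-0.23,0.48,0,0,0,0],[0.78,-0.23,0.48,0,0,0,0]]}}

```text
t: 21.4
eef_pos: [478.6, 67.2, 98.1]
tool_rot: [1.0, 0.0, 0.0, -0.001]
force: [1.9, 0.0, -0.9]
grip_width: 22.9
finger_force: 12.0
```

Request:
{"name": "apply_moves", "arguments": {"rows": [[0.78,0,0,0,0,0,0],[0.78,0,0,0,0,0,0],[0.78,0,0,0,0,0,0]]}}

```text
t: 21.65
eef_pos: [478.5, 67.0, 98.1]
tool_rot: [1.0, 0.0, 0.0, -0.0]
force: [2.6, 1.8, -1.2]
grip_width: 23.1
finger_force: 12.0
```

Request:
{"name": "apply_moves", "arguments": {"rows": [[0.6,0,0,0,0,0,0],[0.4,0,0,0,0,0,0],[0.2,0,0,0,0,0,0],[0.2,0,0,0,0,0,0],[0.2,0,0,0,0,0,0]]}}

```text
t: 22.07
eef_pos: [478.0, 65.8, 98.1]
tool_rot: [1.0, -0.0, -0.0, 0.0]
force: [0.2, -0.6, 0.8]
grip_width: 53.9
finger_force: 0.0
```

Request:
{"name": "apply_moves", "arguments": {"rows": [[0,0,0,-2,0,0,0],[0,0,0,-5,0,0,0],[0,0,0,-8,0,0,0],[0,0,0,-10,0,0,0],[0,0,0,-10,0,0,0]]}}

```text
t: 22.48
eef_pos: [480.7, 66.3, 201.7]
tool_rot: [1.0, -0.0, 0.004, -0.001]
force: [0.6, 0.1, -0.3]
grip_width: 87.3
finger_force: 0.0
```

Run:
```python
from rig import robot
import cv2,numpy as np
from h import *
s=robot.state();print({k:np.round(s[k],3).tolist() for k in("t","eef_pos","tool_rot","force")})
im=robot.get_image("scene");np.savez("pics/s1.npz",**im)
im=robot.get_image("top");np.savez("pics/t1.npz",**im)
# dense red centroid
H,S,V=np.moveaxis(hsv(im),2,0)
for c,a,b,_ in blobs(((H<6)|(H>174))&(S>150)&(V>80),40): print(c.round(1),a)
im=robot.get_image("wrist");np.savez("pics/w1.npz",**im,p=s["eef_pos"],q=s["tool_rot"]);cv2.imwrite("pics/w1.png",im["color"][:,:,::-1])
```

```text
{'t': 22.483, 'eef_pos': [480.725, 66.322, 201.725], 'tool_rot': [1.0, -0.0, 0.004, -0.001], 'force': [0.599, 0.135, -0.33]}
[269.6 156.1] 333
[289.4 220.6] 120
[154.8 250.8] 71
[256.1 247.2] 40
[531.6 415.5] 447
```

View pics/w1.png

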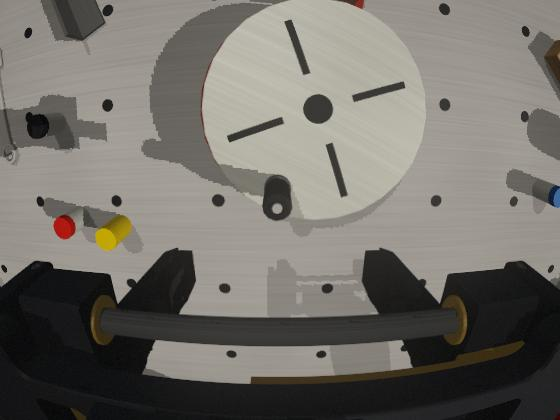

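The wrist view shows the knob top at (277,208), opposite the shoe. The red cap is at (64,227), with the yellow look-alike at (107,238) to its right.

Run:
```python
from h import *
im=dict(np.load("pics/w1.npz"))
k=wz(im,(277,208.5),134);a=wz(im,(318,109),70);print(k.round(1),a.round(1))
for c in(a[:2],np.array([554.9,29.4])):print(np.arctan2(*(k[:2]-c)[::-1])-2*np.pi)
H,S,V=np.moveaxis(hsv(im),2,0)
for nm,m in(("red",((H<6)|(H>174))&(S>150)&(V>80)),("yel",(abs(H-25)<8)&(S>150)&(V>90))):
    for c,ar,b,_ in blobs(m,60): print(nm,c.round(1),ar,b.tolist(),wz(im,c,50).round(1),wz(im,c,47).round(1))
t=dict(np.load("pics/t1.npz")); print(onz(t,(154.8,250.8),50).round(1))
```

```text
[480.3  67.6 134. ] [558.6  29.1  70. ]
-3.599006020946938
-3.6154718757595177
red [ 64.  226.5] 393 [54, 215, 21, 24] [428.3 343.   50. ] [427.1 345.5  47. ]
yel [112.9 232.3] 817 [95, 215, 37, 36] [422.7 266.7  50. ] [421.5 268.5  47. ]
[423.3 342.6  50. ]
```

Run:
```python
from rig import robot
import numpy as np
s=robot.state();print(np.round(s["qpos"],2),np.round(s["eef_pos"],1))
```

```text
[-0.26  0.52  0.04  2.   -0.03  0.62 -1.77] [477.7  65.9 197.7]
```

Request:
{"name": "apply_moves", "arguments": {"rows": [[0,-0.5,-2.6,0,0,0,0],[0,-1.2,-6.2,0,0,0,0],[0,-2,-10.2,0,0,0,0],[0,-2.7,-14.1,0,0,0,0],[0,-3.5,-18,0,0,0,0]]}}

```text
t: 23.05
eef_pos: [441.9, 247.1, 196.5]
tool_rot: [1.0, -0.0, -0.001, 0.001]
force: [0.8, 0.4, 0.5]
grip_width: 88.2
finger_force: 0.0
```

Request:
{"name": "apply_moves", "arguments": {"rows": [[0,-0.7,-3.8,0,0,0,-0.1],[0,-1.3,-7,0,0,0,-0.2],[0,-1.7,-9,0,0,0,-0.32],[0,-1.83,-9.7,0,0,0,-0.44],[0,-1.83,-9.7,0,0,0,-0.56]]}}

```text
t: 23.47
eef_pos: [422.8, 345.8, 196.1]
tool_rot: [0.96, 0.282, -0.002, -0.0]
force: [0.2, -0.7, -0.1]
grip_width: 88.2
finger_force: 0.0
```

Request:
{"name": "apply_moves", "arguments": {"rows": [[0,0,0,0,0,0,-0.12],[0,0,0,0,0,0,-0.24],[0,0,0,0,0,0,-0.36],[0,0,0,0,0,0,-0.48],[0,0,0,0,0,0,-0.6]]}}

```text
t: 23.88
eef_pos: [424.1, 342.3, 196.2]
tool_rot: [0.835, 0.551, -0.002, 0.0]
force: [-0.9, -0.4, -1.2]
grip_width: 88.4
finger_force: 0.0
```

Request:
{"name": "apply_moves", "arguments": {"rows": [[0,0,0,0,0,0,-0.12],[0,0,0,0,0,0,-0.24],[0,0,0,0,0,0,-0.36],[0,0,0,0,0,0,-0.411],[0,0,0,0,0,0,-0.411]]}}

```text
t: 24.3
eef_pos: [424.1, 342.2, 196.2]
tool_rot: [0.707, 0.708, -0.002, -0.001]
force: [0.2, -0.4, -0.3]
grip_width: 88.1
finger_force: 0.0
```

Request:
{"name": "apply_moves", "arguments": {"rows": [[0,0,0,4,0,0,0],[0,0,0,8,0,0,0],[0,0,0,8,0,0,0],[0,0,0,8,0,0,0],[0,0,0,8,0,0,0]]}}

```text
t: 24.72
eef_pos: [425.2, 343.7, 118.9]
tool_rot: [0.707, 0.707, 0.0, -0.0]
force: [0.0, 0.7, 1.2]
grip_width: 88.0
finger_force: 0.0
```

Run:
```python
from rig import robot
import cv2,numpy as np
from h import *
s=robot.state();print({k:np.round(s[k],3).tolist() for k in("t","eef_pos","tool_rot","force","qpos")})
im=robot.get_image("wrist");im.update(p=np.array(s["eef_pos"]),q=np.array(s["tool_rot"]));np.savez("pics/w2.npz",**im);cv2.imwrite("pics/w2.png",im["color"][:,:,::-1])
H,S,V=np.moveaxis(hsv(im),2,0)
for nm,m in(("red",((H<6)|(H>174))&(S>150)&(V>80)),("yel",(abs(H-25)<8)&(S>150)&(V>90))):
    for c,ar,b,_ in blobs(m,60): print(nm,c.round(1),ar,b.tolist(),wz(im,c,50).round(1),wz(im,c,47).round(1))
```

```text
{'t': 24.717, 'eef_pos': [425.248, 343.71, 118.936], 'tool_rot': [0.707, 0.707, 0.0, -0.0], 'force': [0.014, 0.681, 1.169], 'qpos': [-0.57, 0.727, -0.323, 1.882, 0.386, 0.593, -1.141]}
red [276.2 205.6] 1103 [258, 187, 37, 38] [424.5 344.2  50. ] [424.4 343.2  47. ]
red [369.8 358.3] 1245 [308, 346, 104, 30] [524.  172.6  50. ] [525.2 169.6  47. ]
yel [553.2   2. ] 69 [543, 0, 17, 7] [701.  557.9  50. ] [704.3 559.6  47. ]
yel [264.1 269.6] 1218 [246, 242, 33, 51] [413.8 286.   50. ] [413.6 284.3  47. ]
yel [ 93.  320.1] 93 [91, 306, 6, 30] [223.8 213.1  50. ] [221.4 210.6  47. ]
```

View pics/w2.png

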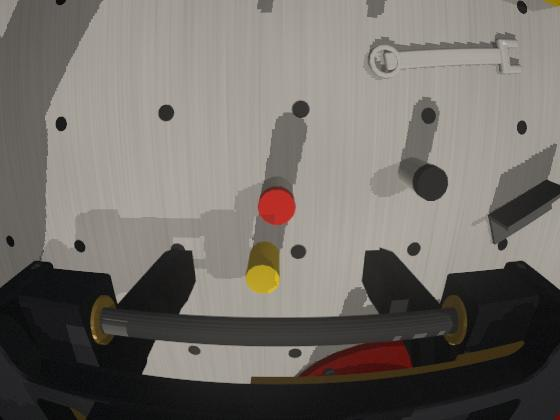

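The red cap is at (276,206), centred between the fingers and in line. Yellow, at (263,270), sits clear of both fingers. Descending.

Request:
{"name": "apply_moves", "arguments": {"rows": [[0,0.05,0,3,0,0,0],[0,0.1,0,6,0,0,0],[0,0.1,0,8.5,0,0,0],[0,0.1,0,9.8,0,0,0],[0,0.1,0,9.8,0,0,0]], "squeeze": 20}}

```text
t: 25.18
eef_pos: [424.9, 344.1, 19.6]
tool_rot: [0.707, 0.707, -0.0, 0.0]
force: [0.2, 0.3, -0.5]
grip_width: 88.3
finger_force: 0.0
```

Request:
{"name": "apply_moves", "arguments": {"rows": [[0.3,0,0,0,0,0,0],[0.5,0,0,0,0,0,0],[0.55,0,0,0,0,0,0],[0.6,0,0,0,0,0,0],[0.62,0,0,0,0,0,0]]}}

```text
t: 25.6
eef_pos: [425.6, 344.5, 21.1]
tool_rot: [0.707, 0.707, 0.001, 0.0]
force: [0.5, -0.0, -0.4]
grip_width: 57.4
finger_force: 0.0
```

Request:
{"name": "apply_moves", "arguments": {"rows": [[0.66,0,0,0,0,0,0],[0.7,0,0,0,0,0,0],[0.75,0,0,0,0,0,0],[0.75,0,0,0,0,0,0],[0.75,0,0,0,0,0,0]]}}

```text
t: 26.02
eef_pos: [425.0, 344.1, 20.0]
tool_rot: [0.707, 0.707, -0.0, 0.0]
force: [0.1, -0.1, 0.1]
grip_width: 23.8
finger_force: 0.0
```

Run:
```python
from rig import robot
import cv2,numpy as np
s=robot.state();print(s["grip_width"],s["finger_force"],np.round(s["eef_pos"],1))
im=robot.get_image("wrist");a=im["color"][:,:,::-1]
im=robot.get_image("scene");np.savez("pics/s3.npz",**im);b=cv2.resize(im["color"][90:220,270:450,::-1],(400,289),interpolation=2)
o=np.zeros((420,800,3),np.uint8);o[:300,:400]=cv2.resize(a,(400,300));o[:289,400:]=b;cv2.imwrite("pics/w3.png",o[:300])
```

```text
23.833953411429 0.0 [425.  344.1  20. ]
```

View pics/w3.png

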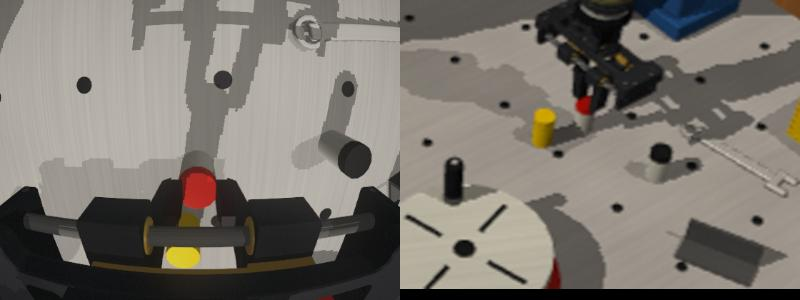

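Request:
{"name": "apply_moves", "arguments": {"rows": [[0.75,0,0,0,0,0,0],[0.75,0,0,0,0,0,0],[0.75,0,0,0,0,0,0]]}}

```text
t: 26.37
eef_pos: [425.0, 344.1, 20.1]
tool_rot: [0.707, 0.707, -0.0, 0.0]
force: [0.5, 0.1, 0.2]
grip_width: 21.9
finger_force: 0.0
```

Run:
```python
from rig import robot
import cv2,numpy as np
s=robot.state();print(s["grip_width"],s["finger_force"],np.round(s["eef_pos"],1))
a=robot.get_image("wrist")["color"][:,:,::-1]
cv2.imwrite("pics/w4.png",cv2.resize(a[200:400,170:390],(770,600)[:2] if 0 else (660,600),interpolation=2))
```

```text
21.926412212960866 0.0 [425.  344.1  20.1]
```

View pics/w4.png

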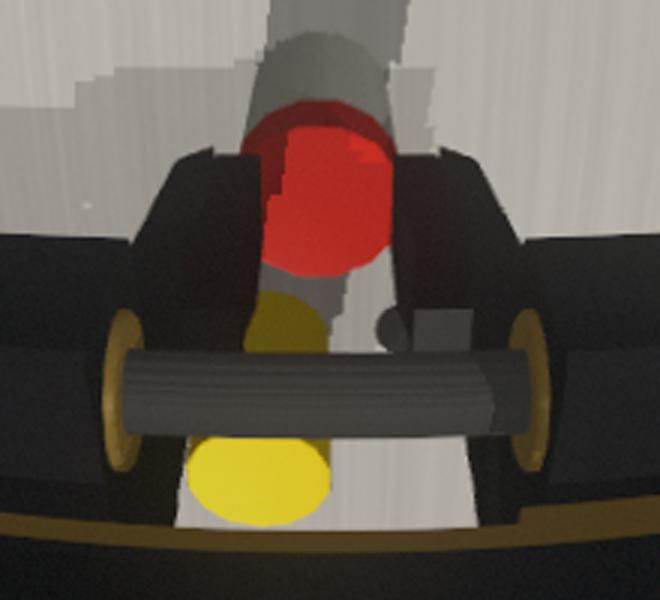

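Run:
```python
from rig import robot
from h import *
for n,old in(("scene","pics/s1.npz"),("top","pics/t1.npz")):
    for im in(dict(np.load(old)),robot.get_image(n)):
        H,S,V=np.moveaxis(hsv(im),2,0)
        for c,a,b,_ in blobs(((H<6)|(H>174))&(S>150)&(V>50),8):
            w=onz(im,c,48)
            if abs(w[0]-425)<60 and abs(w[1]-340)<60: print(n,c.round(1),a,b.tolist(),w.round(1),onz(im,(b[0]+b[2]/2,b[1]+b[3]),0+38).round(1))
    p=[proj(im,(425,344,z)).round(0).tolist() for z in(20,39,100)];print("tcp proj",p)
s=robot.state();im=robot.get_image("wrist");im.update(p=np.array(s["eef_pos"]),q=np.array(s["tool_rot"]))
H,S,V=np.moveaxis(hsv(im),2,0)
for c,a,b,_ in blobs(((H<6)|(H>174))&(S>150)&(V>50),100): print("w",c,a,b.tolist(),wz(im,c,50).round(1))
for r in(240,255,270,285): print(r,V[r,225:330:5].tolist())
```

```text
scene [353.3 136.8] 65 [349, 133, 9, 9] [424.8 341.2  48. ] [436.  334.2  38. ]
scene [352.5 137. ] 50 [349, 133, 8, 9] [424.2 338.7  48. ] [435.1 332.9  38. ]
tcp proj [[353.0, 143.0], [354.0, 139.0], [356.0, 124.0]]
top [154.8 250.8] 71 [150, 247, 10, 9] [423.1 343.1  48. ] [406.8 345.   38. ]
top [157.4 250.9] 27 [156, 247, 4, 8] [423.1 335.2  48. ] [410.  335.7  38. ]
tcp proj [[157.0, 250.0], [155.0, 250.0], [149.0, 251.0]]
w [277.30907534 262.375     ] 2336 [251, 234, 50, 58] [425.4 345.5  50. ]
240 [156, 156, 154, 153, 155, 157, 88, 89, 89, 89, 90, 88, 102, 105, 108, 113, 154, 155, 177, 180, 180]
255 [156, 38, 39, 41, 40, 40, 39, 99, 175, 174, 174, 173, 174, 173, 173, 146, 43, 42, 43, 43, 45]
270 [36, 35, 35, 33, 36, 37, 39, 178, 178, 178, 177, 176, 176, 176, 175, 113, 39, 41, 42, 38, 43]
285 [31, 33, 33, 32, 35, 36, 34, 183, 183, 182, 181, 180, 180, 178, 170, 109, 39, 38, 37, 34, 38]
```

Request:
{"name": "apply_moves", "arguments": {"rows": [[0.4,0,0,0,0,0,0],[0.4,0,0,0,0,0,0],[0.4,0,0,0.4,0,0,0],[0.4,0,0,0.8,0,0,0],[0.4,0,0,0.8,0,0,0]]}}

```text
t: 26.98
eef_pos: [424.6, 343.7, 11.2]
tool_rot: [0.707, 0.707, -0.001, 0.0]
force: [-1.1, 0.5, -0.5]
grip_width: 51.8
finger_force: 0.0
```

Request:
{"name": "apply_moves", "arguments": {"rows": [[0.5,0,0,0,0,0,0],[0.6,0,0,0,0,0,0],[0.64,0,0,0,0,0,0],[0.66,0,0,0,0,0,0],[0.68,0,0,0,0,0,0]], "squeeze": 20}}

```text
t: 27.4
eef_pos: [424.9, 344.1, 12.2]
tool_rot: [0.707, 0.707, -0.0, -0.0]
force: [-1.5, -0.0, 0.2]
grip_width: 28.8
finger_force: 20.0
```

Request:
{"name": "apply_moves", "arguments": {"rows": [[0.7,0,0,0,0,0,0],[0.7,0,0,0,0,0,0],[0.7,0,0,0,0,0,0]]}}

```text
t: 27.65
eef_pos: [424.9, 344.1, 12.2]
tool_rot: [0.707, 0.707, -0.0, -0.0]
force: [-1.4, -0.6, 0.8]
grip_width: 29.1
finger_force: 20.0
```

Run:
```python
from rig import robot
from h import *
s=robot.state();print({k:np.round(s[k],2).tolist() for k in s if k!="joint_velocities"})
im=robot.get_image("scene");H,S,V=np.moveaxis(hsv(im),2,0)
for c,a,b,_ in blobs(((H<6)|(H>174))&(S>150)&(V>50),8): print(c.round(1),a,b.tolist())
cv2.imwrite("pics/s5.png",cv2.resize(im["color"][90:190,290:410,::-1],(720,600),interpolation=2))
```

```text
{'t': 27.65, 'qpos': [-0.64, 0.9, -0.21, 1.93, 0.48, 0.36, -1.22], 'joint_efforts': [0.33, -51.81, -1.16, -6.58, 0.1, -0.18, 0.0], 'eef_pos': [424.86, 344.15, 12.16], 'tool_rot': [0.71, 0.71, -0.0, -0.0], 'force': [-1.4, -0.6, 0.8], 'moment': [-0.03, 0.14, 0.01], 'finger_force': 20.01, 'grip_width': 29.14}
[333.5  12.6] 193 [324, 4, 20, 22]
[352.6 136.6] 55 [349, 133, 8, 9]
[  6.7 186.2] 621 [0, 153, 21, 56]
[300.  249.4] 1547 [254, 204, 92, 77]
[335.7 225.8] 188 [327, 207, 15, 34]
[498.3 270.7] 530 [469, 228, 66, 81]
```

View pics/s5.png

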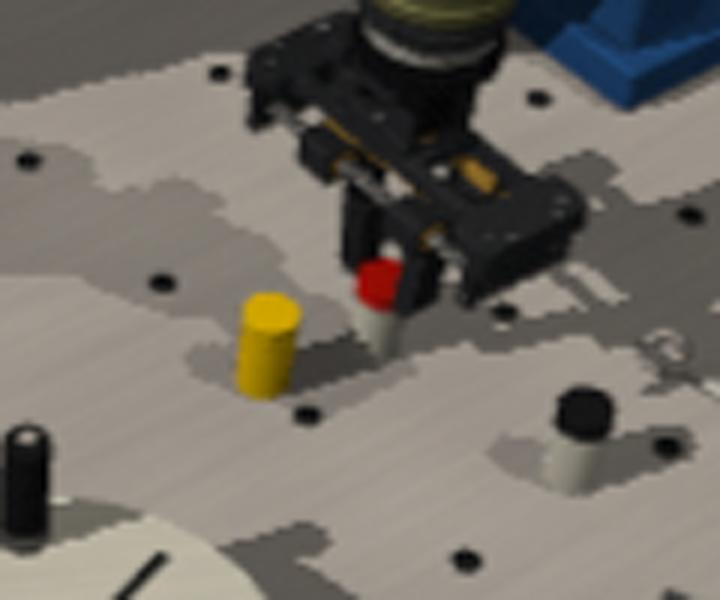

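The second close holds at 29 mm and 20 N. The picture shows why the first one closed on nothing: the fingertips sit about 25–30 mm above the reported TCP, so they passed over the cap. This grip is shallow, so I'll open slightly, go lower and regrip while watching the force.

Request:
{"name": "apply_moves", "arguments": {"rows": [[0.5,0,0,0,0,0,0],[0.5,0,0,0,0,0,0],[0.5,0,0,0.2,0,0,0],[0.5,0,0,0.5,0,0,0]]}}

```text
t: 28.03
eef_pos: [425.5, 344.2, 7.1]
tool_rot: [0.707, 0.707, 0.0, 0.0]
force: [-0.5, 0.4, -0.9]
grip_width: 44.1
finger_force: 0.0
```

Request:
{"name": "apply_moves", "arguments": {"rows": [[0.5,0,0,0.2,0,0,0],[0.5,0,0,0.4,0,0,0],[0.5,0,0,0.4,0,0,0]]}}

```text
t: 28.28
eef_pos: [424.8, 343.8, 2.5]
tool_rot: [0.707, 0.707, -0.0, 0.0]
force: [0.4, -0.5, -0.3]
grip_width: 44.1
finger_force: 0.0
```

Request:
{"name": "apply_moves", "arguments": {"rows": [[0.5,0,0,0.2,0,0,0],[0.5,0,0,0.4,0,0,0],[0.5,0,0,0.4,0,0,0]]}}

```text
t: 28.53
eef_pos: [424.9, 344.0, -1.3]
tool_rot: [0.707, 0.707, -0.0, 0.0]
force: [-0.5, 0.7, -0.9]
grip_width: 44.0
finger_force: 0.0
```

Request:
{"name": "apply_moves", "arguments": {"rows": [[0.6,0,0,0,0,0,0],[0.66,0,0,0,0,0,0],[0.7,0,0,0,0,0,0],[0.7,0,0,0,0,0,0],[0.7,0,0,0,0,0,0]]}}

```text
t: 28.95
eef_pos: [424.9, 344.1, -0.9]
tool_rot: [0.707, 0.707, -0.0, -0.0]
force: [-0.5, -0.7, -1.6]
grip_width: 29.2
finger_force: 20.0
```

Run:
```python
from rig import robot
from h import *
im=robot.get_image("scene")
cv2.imwrite("pics/s6.png",cv2.resize(im["color"][100:170,310:390,::-1],(640,560),interpolation=2))
```

```text
(no output)
```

View pics/s6.png

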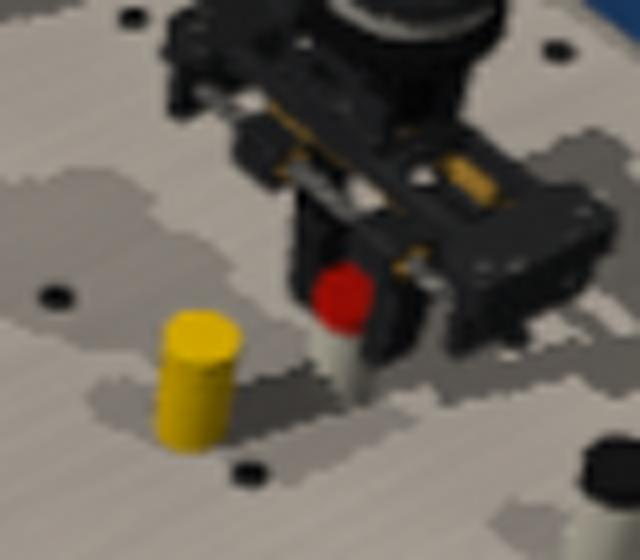

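(That's one crop over the picture limit, so I'll use numbers only from here.) The crop shows the pads around the upper half of the red riser, and yellow untouched. Lift and carry.

Request:
{"name": "apply_moves", "arguments": {"rows": [[0.7,0,0,-1,0,0,0],[0.7,0,0,-4,0,0,0],[0.7,0,0,-8,0,0,0],[0.7,0,0,-12,0,0,0],[0.7,0,0,-15,0,0,0]]}}

```text
t: 29.42
eef_pos: [425.4, 344.4, 152.6]
tool_rot: [0.707, 0.707, 0.001, 0.0]
force: [0.3, 0.4, -1.0]
grip_width: 29.1
finger_force: 20.0
```

Request:
{"name": "apply_moves", "arguments": {"rows": [[0.7,-2,1.3,0,0,0,0],[0.7,-5,3.2,0,0,0,0],[0.7,-8.3,5.4,0,0,0,0],[0.7,-11.6,7.5,0,0,0,0],[0.7,-14.9,9.6,0,0,0,0]]}}

```text
t: 29.83
eef_pos: [521.7, 193.2, 150.0]
tool_rot: [0.707, 0.707, 0.0, 0.0]
force: [1.5, -0.5, -0.7]
grip_width: 29.5
finger_force: 20.0
```

Request:
{"name": "apply_moves", "arguments": {"rows": [[0.7,-3.3,2.1,0,0,0,0],[0.7,-6.6,4.3,0,0,0,0],[0.7,-9.9,6.4,0,0,0,0],[0.7,-13.2,8.5,0,0,0,0],[0.7,-16,10.4,0,0,0,0.08]]}}

```text
t: 30.25
eef_pos: [625.7, 31.1, 149.6]
tool_rot: [0.736, 0.677, -0.001, 0.0]
force: [0.6, -1.0, -2.3]
grip_width: 29.3
finger_force: 20.0
```

Request:
{"name": "apply_moves", "arguments": {"rows": [[0.7,0,0,0,0,0,0.12],[0.7,0,0,0,0,0,0.24],[0.7,0,0,0,0,0,0.36],[0.7,0,0,0,0,0,0.48],[0.7,0,0,0,0,0,0.6]]}}

```text
t: 30.67
eef_pos: [624.7, 34.9, 149.7]
tool_rot: [0.904, 0.428, -0.0, -0.0]
force: [-0.9, 0.4, -1.2]
grip_width: 29.3
finger_force: 20.0
```

Request:
{"name": "apply_moves", "arguments": {"rows": [[0.7,0,0,0,0,0,0.12],[0.7,0,0,0,0,0,0.24],[0.7,0,0,0,0,0,0.36],[0.7,0,0,0,0,0,0.48],[0.7,0,0,0,0,0,0.6]]}}

```text
t: 31.08
eef_pos: [624.6, 35.2, 149.7]
tool_rot: [0.99, 0.142, -0.0, -0.0]
force: [0.6, 1.0, -1.5]
grip_width: 29.5
finger_force: 20.0
```

Request:
{"name": "apply_moves", "arguments": {"rows": [[0.7,0,0,0,0,0,0.12],[0.7,0,0,0,0,0,0.24],[0.7,0,0,0,0,0,0.36],[0.7,0,0,0,0,0,0.48],[0.7,0,0,0,0,0,0.48]]}}

```text
t: 31.5
eef_pos: [624.6, 35.5, 149.6]
tool_rot: [0.995, -0.096, -0.0, -0.0]
force: [0.5, 0.5, -1.6]
grip_width: 29.2
finger_force: 20.0
```

```bash
cat > look.py <<'E'
from rig import robot
from h import *
s=robot.state();R=Ro.from_quat(s["tool_rot"]).as_matrix();p=np.array(s["eef_pos"]);print(s["t"],p.round(1),"yaw",np.arctan2(R[1,0],R[0,0]).round(3),"F",np.round(s["force"],1),"q7",round(s["qpos"][6],2),s["grip_width"])
g=np.array([639.3,13.0,p[2]]);print("tool shift cm",(R.T@(g-p)/10).round(2))
im=robot.get_image("wrist");im.update(p=p,q=np.array(s["tool_rot"]));H,S,V=np.moveaxis(hsv(im),2,0)
for nm,m in(("red",((H<6)|(H>174))&(S>150)&(V>60)),("cu",(abs(H-10)<6)&(S>60)&(S<200)&(V>90))):
    for c,a,b,_ in blobs(m,80): print(nm,c.round(1),a,b.tolist(),wz(im,c,78).round(1),wz(im,c,122).round(1))
E
python3 look.py
```

```text
31.5 [624.6  35.5 149.6] yaw -0.192 F [ 0.5  0.5 -1.6] q7 -1.83 29.198536949632814
tool shift cm [ 1.87  1.93 -0.  ]
red [289.  107.6] 7631 [183, 37, 221, 200] [700.  13.  78.] [700.7  14.3 122. ]
red [278.4 282.9] 3315 [246, 251, 66, 64] [553.6  49.5  78. ] [580.   44.4 122. ]
cu [302.1 139.4] 983 [279, 129, 48, 23] [674.    7.6  78. ] [679.3   9.8 122. ]
```

Request:
{"name": "apply_moves", "arguments": {"rows": [[0.7,0.9,0.9,0,0,0,0],[0.7,1.87,1.93,0,0,0,0],[0.7,1.87,1.93,2,0,0,0],[0.7,1.87,1.93,4,0,0,0],[0.7,1.87,1.93,6,0,0,0]]}}

```text
t: 31.97
eef_pos: [641.2, 9.9, 88.8]
tool_rot: [0.995, -0.095, 0.001, 0.0]
force: [-0.4, -0.1, -1.7]
grip_width: 29.5
finger_force: 20.0
```

Request:
{"name": "apply_moves", "arguments": {"rows": [[0.7,0,0,0.5,0,0,0],[0.7,0,0,1,0,0,0],[0.7,0,0,1,0,0,0],[0.7,0,0,1,0,0,0],[0.7,0,0,1,0,0,0]]}}

```text
t: 32.38
eef_pos: [640.9, 12.3, 80.3]
tool_rot: [0.996, -0.094, 0.001, -0.0]
force: [-0.2, 0.0, -1.8]
grip_width: 29.5
finger_force: 20.0
```

```bash
python3 look.py
python3 - <<'E'
from rig import robot
from h import *
# riser cap (top) position seen by fixed cams; expected top z ~130
for n in("top","scene"):
    im=robot.get_image(n);H,S,V=np.moveaxis(hsv(im),2,0)
    print(n,"expect",proj(im,(639.3,13,127)).round(1))
    for c,a,b,_ in blobs(((H<6)|(H>174))&(S>150)&(V>60),5):
        w=onz(im,c,127)
        if abs(w[0]-640)<70 and abs(w[1]-13)<70: print(c.round(1),a,b.tolist(),w.round(1))
E
```

```text
32.3833 [640.9  12.3  80.3] yaw -0.189 F [-0.2  0.  -1.8] q7 -1.79 29.462043839164355
tool shift cm [-0.17 -0.03 -0.  ]
red [277.4 135.4] 12863 [145, 44, 266, 228] [703.4   1.2  78. ] [7.073e+02 3.000e-01 1.220e+02]
red [278.3 282.9] 3347 [246, 251, 65, 64] [611.5  18.3  78. ] [637.7  13.2 122. ]
cu [276.4 187.5] 1679 [246, 174, 62, 28] [674.    7.4  78. ] [685.1   5.  122. ]
top expect [261.2 178.7]
[276.6 155.3] 70 [275, 148, 5, 18] [709.4 -31.5 127. ]
[279.8 180.6] 5 [278, 179, 4, 4] [634.2 -41.6 127. ]
scene expect [313.7 211.1]
[315.3 212.1] 73 [310, 206, 10, 12] [644.2  14.2 127. ]
[335.7 225.8] 186 [327, 207, 15, 34] [707.  29. 127.]
```

Request:
{"name": "apply_moves", "arguments": {"rows": [[0.7,-0.2,-0.03,0,0,0,0],[0.7,-0.2,-0.03,0.3,0,0,0],[0.7,-0.2,-0.03,0.6,0,0,0],[0.7,-0.2,-0.03,0.8,0,0,0],[0.7,-0.2,-0.03,0.8,0,0,0]]}}

```text
t: 32.95
eef_pos: [637.3, 13.3, 70.4]
tool_rot: [0.996, -0.094, -0.001, 0.0]
force: [0.6, 0.2, -1.2]
grip_width: 28.9
finger_force: 20.0
```

Request:
{"name": "apply_moves", "arguments": {"rows": [[0.7,0,0,0.05,0,0,0],[0.7,0,0,0.1,0,0,0],[0.7,0,0,0.15,0,0,0],[0.7,0,0,0.15,0,0,0]]}}

```text
t: 33.28
eef_pos: [637.9, 13.3, 69.6]
tool_rot: [0.996, -0.094, 0.0, 0.0]
force: [-0.0, -0.7, -1.5]
grip_width: 29.2
finger_force: 20.0
```

Request:
{"name": "apply_moves", "arguments": {"rows": [[0.7,0,0,0.05,0,0,0],[0.7,0,0,0.1,0,0,0],[0.7,0,0,0.1,0,0,0]]}}

```text
t: 33.53
eef_pos: [638.2, 13.3, 69.1]
tool_rot: [0.996, -0.094, 0.0, -0.0]
force: [-1.7, -1.1, 1.3]
grip_width: 29.6
finger_force: 19.9
```

Request:
{"name": "apply_moves", "arguments": {"rows": [[0.66,0,0,0,0,0,0],[0.6,0,0,0,0,0,0],[0.5,0,0,0,0,0,0],[0.4,0,0,0,0,0,0],[0.4,0,0,0,0,0,0]]}}

```text
t: 33.95
eef_pos: [637.9, 13.2, 68.5]
tool_rot: [0.996, -0.094, -0.0, 0.0]
force: [-0.2, 0.4, -0.6]
grip_width: 52.0
finger_force: 0.0
```

Request:
{"name": "apply_moves", "arguments": {"rows": [[0.4,0,0,-1,0,0,0],[0.4,0,0,-3,0,0,0],[0.4,0,0,-6,0,0,0],[0.4,0,0,-9,0,0,0],[0.4,0,0,-12,0,0,0]]}}

```text
t: 34.37
eef_pos: [637.7, 13.2, 190.5]
tool_rot: [0.996, -0.095, 0.0, 0.0]
force: [1.0, 0.7, 0.1]
grip_width: 52.9
finger_force: 0.0
```

Request:
{"name": "apply_moves", "arguments": {"rows": [[0,-2,0,0,0,0,0],[0,-5,0,0,0,0,0],[0,-6,0,0,0,0,0],[0,-6,0,0,0,0,0],[0,-6,0,0,0,0,0]]}}

```text
t: 34.78
eef_pos: [579.5, 24.6, 189.5]
tool_rot: [0.996, -0.094, 0.001, -0.0]
force: [0.2, -0.0, -0.1]
grip_width: 84.1
finger_force: 0.0
```

Run:
```python
from rig import robot
from h import *
robot.get_image("wrist");robot.get_image("wrist")
s=robot.state();p=np.array(s["eef_pos"]);print(s["t"],p.round(1),np.round(s["force"],1))
im=robot.get_image("wrist");im.update(p=p,q=np.array(s["tool_rot"]));np.savez("pics/w9.npz",**im)
H,S,V=np.moveaxis(hsv(im),2,0)
for nm,m,zs in(("red",((H<6)|(H>174))&(S>150)&(V>60),(120,115)),("cu",(abs(H-10)<6)&(S>60)&(S<200)&(V>90),(78,)),("dark",(V<60),(70,134))):
    for c,a,b,l in blobs(m,100):
        if a<8000: print(nm,c.round(1),a,b.tolist(),*[wz(im,c,z).round(1) for z in zs])
for n in("top","scene"):
    i=robot.get_image(n);H,S,V=np.moveaxis(hsv(i),2,0)
    print(n,"expect",proj(i,(639.3,13,118)).round(1))
    for c,a,b,_ in blobs(((H<6)|(H>174))&(S>150)&(V>60),5):
        w=onz(i,c,118)
        if abs(w[0]-640)<60 and abs(w[1]-13)<60: print(c.round(1),a,b.tolist(),w.round(1))
```

```text
34.8833 [580.5  24.3 189. ] [ 1.2 -0.6  0.4]
red [278.   64.1] 5060 [177, 9, 204, 158] [690.4   3.8 120. ] [691.1   3.7 115. ]
red [277.6 133.8] 1188 [258, 115, 40, 39] [638.   14.2 120. ] [637.6  14.3 115. ]
cu [277.5  88. ] 756 [258, 79, 40, 19] [674.6   7.3  78. ]
dark [399.6  56.1] 112 [394, 50, 12, 13] [ 689.1 -111.8   70. ] [682.7 -85.8 134. ]
dark [544.9  98.2] 378 [524, 75, 36, 50] [ 636.4 -300.2   70. ] [ 641.3 -233.7  134. ]
dark [161.3 100. ] 114 [156, 94, 12, 13] [689.1 115.9  70. ] [682.7  93.  134. ]
dark [ 31.6 140. ] 1131 [4, 109, 62, 60] [695.4 287.3  70. ] [687.7 227.6 134. ]
dark [244.7 160. ] 335 [228, 135, 34, 52] [615.7  49.7  70. ] [625.1  41.1 134. ]
dark [333.2 186.9] 249 [310, 171, 51, 30] [574.7 -27.5  70. ] [592.8 -19.6 134. ]
dark [277.9 216. ] 540 [265, 204, 27, 25] [555.8  29.9  70. ] [578.   25.4 134. ]
dark [225.5 244.1] 251 [203, 231, 46, 27] [535.9  87.8  70. ] [562.4  71.  134. ]
dark [307.  264.5] 233 [294, 245, 27, 41] [497.6  10.3  70. ] [532.3  10.1 134. ]
top expect [261.4 179.2]
[280.9 181.7] 7 [279, 180, 4, 4] [632.2 -44.8 118. ]
scene expect [313.5 213.3]
[313.3 213. ] 107 [308, 208, 12, 11] [638.4  13.1 118. ]
```

Run:
```python
from h import *
for f in("w0","w1","w9"):
    im=dict(np.load(f"pics/{f}.npz"));_,_,V=np.moveaxis(hsv(im),2,0);L=[]
    bl=[(c,wz(im,c,70)[:2],a) for c,a,b,l in blobs(V<75,120) if a<900]
    ax=min(bl,key=lambda x:np.hypot(*(x[1]-[555,29.5])))[1]
    for c,w,a in bl:
        d=w-ax
        if 45<np.hypot(*d)<75: L.append(np.arctan2(d[1],d[0])%(np.pi/2))
    print(f,ax.round(1),np.round(L,3),np.mean(L).round(3))
```

```text
w0 [555.4  29.8] [0.682 0.678 0.69 ] 0.683
w1 [559.1  29.5] [0.319 0.321 0.326 0.321] 0.322
w9 [555.7  29.7] [0.321 0.32  0.326 0.323] 0.322
```

```bash
python3 -c "
from rig import robot
print(robot.sign_off())"
```

```text
the job is handed in; nothing more can be done
None
```

The disc rests at the strongest drag I felt, about 3.5 rad clockwise from its start. The red-capped riser stands on it in front of the shoe, about 2 mm short of the mark, and the job is handed in at about 35 s. I viewed 11 pictures, one over the limit of 10.

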